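# Flip the spice grinder's lid on and hold its spring dial

## Task

The peppercorns are in the grinder's steel bowl and its clear lid, which was used to measure them, stands mouth-up on the worktop. Turn the lid over, set it mouth-down over the bowl so that its rim sits flat on the grinder all round, and let go of it; only then turn the dial clockwise past the first notch (one dot) and the second (two dots) to the third (three red dots) and hold it there against its return spring: the dial springs back to off when released, so the job finishes with the robot still holding it at the third notch. Do not push over or shift the pepper mill, the salt shaker or the garlic.

Things in the scene. Friction and masses are not known exactly. Their poses are not given: they have to be found in the camera images.
- lid_center (a point): Centre of the clear smoke-tinted lid (a square measuring cup with a dark closed end), half-way up, loose. 62 x 62 mm outside, 62 mm tall, wall 3.5 mm, square bore 55 mm wide and 58.5 mm deep, 90 g. Its z axis points from the closed end to the open mouth (up at the start); x and y are square to its flat sides. It lies firmly on any flat side.
- lid_mouth (a point): Centre of the lid's open mouth, in the plane of the rim, 31 mm along z from the lid's centre; same axes.
- seat (a point): Centre of the round seat on the grinder where the lid's rim rests, at the foot of the steel bowl; z up, 70 mm above the worktop. x points to the grinder's back, away from the dial. The bowl stands 22 mm above the seat, 47 mm across outside, so the lid goes over it at any yaw with 4 mm to spare each side. The seat is a 104 mm disc; 55 mm from its centre towards the dial the control block rises 20 mm higher. The grinder (240 x 110 mm) does not move.
- dial_grip (a point): Point on the dial's upright axis, 24 mm above the deck of the control block (114 mm above the worktop), 126 mm in front of the seat (along the seat's -x). The dial is a dark bar knob: bar 48 mm long, 13 mm wide, its top 10 mm above this point, its foot 16 mm below on a skirt 52 mm across. This point's x axis runs along the bar to the pointer end (white stroke) and turns with it; z is up.
- dial (a joint): Dial angle in rad, growing clockwise seen from above. 0 = off (where it starts; a stroke), 0.42 = first notch (one dot), 0.84 = second (two dots), 1.26 = third (three red dots), hard stop at 1.34. A return spring drives it back to off from every position, about 0.04 N m at off rising to 0.13 N m at the third notch; each notch adds a click of about 0.03 N m to either side.
- pepper_mill: Wooden pepper mill, 58 mm across, 170 mm tall; origin under its foot. Leave it.
- salt_shaker: Glass salt shaker with a grey top, 44 mm across, 90 mm tall; origin under its foot. Leave it.
- garlic: Garlic bulb, about 53 mm; origin at its underside. Leave it.
Mind the look-alikes: they are no part of the job. Leave any green look-alike of the part that bears lid_center alone.

How it is judged:
On the way, in this order (a step that is already met when the one before it is completed fails the run):
1. the lid sits mouth-down over the bowl, rim flat on the seat, let go (horizontal distance between lid_mouth and seat below 0.008 m and z of lid_mouth in the frame of seat between -0.004 and 0.004 m and angle between lid_center's own z axis and vertical above 3.05 rad and contact force between the fingers and lid below 0.1 N and linear speed of lid below 0.02 m/s), for 0.2 s.
2. the dial has been turned past both notches and held at the third (value of joint dial above 1.16 rad and contact force between the fingers and dial above 0.5 N), for 0.5 s.
At the end, for the whole second after the job is handed in: The lid is mouth-down over the bowl: mouth centre within 8 mm of the seat's centre, rim within 4 mm of the seat's height, upside-down within 0.09 rad, not touched by the robot; the fingers hold the dial beyond 1.16 rad (third notch) with more than 0.5 N, and keep doing so through the last second (all of step 2 and horizontal distance between lid_mouth and seat below 0.008 m and z of lid_mouth in the frame of seat between -0.004 and 0.004 m and angle between lid_center's own z axis and vertical above 3.05 rad and contact force between the arm and lid below 0.1 N); the arm keeps its last pose, push and grip.
It fails at once if the dial is turned on (beyond 0.25 rad) while the lid is not seated (value of joint dial above 0.25 rad and not (horizontal distance between lid_mouth and seat below 0.008 m and z of lid_mouth in the frame of seat between -0.004 and 0.004 m and angle between lid_center's own z axis and vertical above 3.05 rad)).
It fails at once if the pepper mill, salt shaker or garlic is shifted more than 40 mm, or the mill or shaker tipped (distance of any of pepper_mill, salt_shaker, garlic from where it was at the start of the episode above 0.04 m or angle between any of pepper_mill, salt_shaker's own z axis and vertical above 0.5 rad).
It also fails if it takes over 72 s, if anything falls off the work surface, if the arm or the gripper's body presses on something with over 40 N, if the wrist force passes 120 N, or if a joint passes its speed limit or range.

## Robot

A 6-joint arm with a two-finger parallel gripper is mounted at the origin on a cart in front of the work surface, level with it; the furniture and walls round the work are solid. World frame = base frame: x ahead of the robot, y to its left, z up, the work surface at z = 0. Lengths are in m, angles in rad, forces in N, time in s.
With the tool pointing down it reaches from about 0.35 to 0.975 m from the base axis. Payload 4.9 kg.
Tool frame: the origin (TCP) lies at the very end of the fingers, on their centre line; the grasp point (between the pads) lies 19 mm behind it; x points along the fingers, z is the direction in which the jaws open and shut, and the axes are right-handed (so a half turn about x gives the same grasp; the last joint's range is limited). The gripper opens to 85 mm and grips with 20 to 120 N. Pads are 22 mm wide; open, the fingers measure 114 mm over their backs; the gripper's body (76 mm by 85 mm) begins 54 mm behind the grasp point. The pads swing forward as they close: fully open they stand 13 mm farther back than shut.
Start: joints at [-1.405, 0.053, 1.613, -0, 1.476, -0.119], TCP at [0.176, -0.6, 0.21] pointing down, gripper open.
Joint ranges: [-3.01, 3.01], [-1.01, 2.22], [0.06, 2.58], [-1.02, 4.17], [0.09, 2.62], [-3.14, 3.14]. Speed limits (rad/s): [2.57, 2.57, 3.14, 3.14, 3.14, 3.14].

## Interface

Orientations are given as a unit quaternion [w, x, y, z].
In Python, from plant import manip, viewer gives the robot as it stands.
- The arm moves only by the shell command python3 -m inch 'ROWS'. ROWS is JSON, a list of rows, each an object with "fingers": the opening, from -1 (shut) to 1 (fully open), so that 0 is half open; "delta_pos": the shift along the tool's x, y, z in cm, a list of three; "twist": the turn, a rotation vector about the tool's x, y, z in degrees, a list of three. A call has 1 to 5 rows; each row shifts and turns the commanded pose from where the row before left it, along the tool's axes as they then stand; what a row does not reach is not made up. A row lasts 1/8 s, in which the tool goes at most 62.5 mm and 10.7 degrees, less where a joint would pass 70% of its speed; a pose out of reach is approached as far as the arm can. A call is refused whole if a number of a shift passes 6.25 or a number of a turn 10.7, either way. A call with a gripper value outside its range is refused whole. The fingers move at their own pace and stop on an object; the grip force is fixed at half the most. Time passes only in rows, so rows that do not move let the fingers close. It gives the time, the measured TCP pose, the force and the opening at its end, in the units of the state.
- manip.state(): the state, without advancing time (a new reading comes with each control period).
- viewer.grab_frame(name): name is "side" or "top" or "wrist"; returns a dict with "pixels" (384x512x3 uint8, blue, green, red), "range_z" (384x512 float32, m along the optical axis (not along the pixel's ray), 0 where there is no reading), "K" (3x3 intrinsics, pixels), "pose" (4x4, takes a point from camera to world coordinates). Camera axes: x right, y down, z forward; pixel columns grow to the right and rows downward; lengths in m; the calibration is good to about 2 mm. A picture is of the moment at which its call begins.
- manip.job_done(): hands the job in, once; it reports no verdict.
The state is a dict: "time": time; "joint_pos": joint angles; "joint_vel": joint speeds; "joint_efforts": joint torques, N m; "tool_pos": TCP position; "tool_rot": TCP orientation; "contact_force": force on the tool from outside, world axes, zero at the start; "ft_torque": the same for the moment, N m; "gripper_width": opening from 0.0 (shut) to 1.0 (fully open).
Only numpy, scipy, OpenCV 4.12 (cv2) and the standard library are available. Lean on these libraries where they do the work, as an engineer would, in place of code of your own. Each camera call takes 0.05 s, during which the arm holds its last target.

## Working session

There is one attempt and no reset: what is moved stays moved. The work goes in short steps, Python scripts to look and compute and a shell command to move; the robot and the scene stay as the last step left them, time stands still between calls to the robot, and variables do not carry over. Pictures are saved under pics/ and viewed, and the job is handed in when it is done.

```bash
ls; mkdir -p pics; python3 - <<'E'
from plant import manip, viewer
import cv2
print(manip.state())
for n in("side","top","wrist"):
    f=viewer.grab_frame(n); cv2.imwrite(f"pics/{n}0.png",f["pixels"]); print(n,f["K"].tolist(),f["pose"].round(3).tolist())
E
```

```text
pics
{'time': 0.0, 'joint_pos': array([-1.40501191e+00,  5.33511975e-02,  1.61433554e+00,  2.19163999e-05,
        1.47598262e+00, -1.18965518e-01]), 'joint_vel': array([-0.00160928, -0.00140339,  0.00080634, -0.00011669,  0.00144512,
        0.00078358]), 'joint_efforts': array([-9.43952473e-04, -3.93683982e+01, -3.70180714e+01, -1.64454414e-04,
        6.89217442e-03, -1.57369209e-05]), 'tool_pos': array([ 0.17548799, -0.59914996,  0.20884176]), 'tool_rot': array([ 0.56536151,  0.4245065 ,  0.56641323, -0.42348158]), 'contact_force': array([-0.3219684 ,  0.36144639, -0.23214709]), 'ft_torque': array([ 0.03302868, -0.03419711, -0.00986918]), 'gripper_width': 1.0033135753971842}
side [[411.41099172664264, 0.0, 249.67846195517888], [0.0, 411.41099172664264, 192.06235488195574], [0.0, 0.0, 1.0]] [[-0.836, -0.247, 0.49, 0.027], [-0.548, 0.398, -0.735, 0.846], [-0.013, -0.883, -0.468, 0.636], [0.0, 0.0, 0.0, 1.0]]
top [[371.56778241698765, 0.0, 251.50906353060245], [0.0, 371.56778241698765, 190.4133257078765], [0.0, 0.0, 1.0]] [[-0.017, -0.997, 0.078, 0.511], [-1.0, 0.019, 0.014, -0.011], [-0.016, -0.078, -0.997, 1.02], [0.0, 0.0, 0.0, 1.0]]
wrist [[330.1941838827936, 0.0, 247.45601310356852], [0.0, 330.1941838827936, 188.0367039774781], [0.0, 0.0, 1.0]] [[0.279, -0.921, -0.272, 0.244], [-0.96, -0.268, -0.078, -0.579], [-0.001, 0.282, -0.959, 0.373], [0.0, 0.0, 0.0, 1.0]]
```

View pics/side0.png

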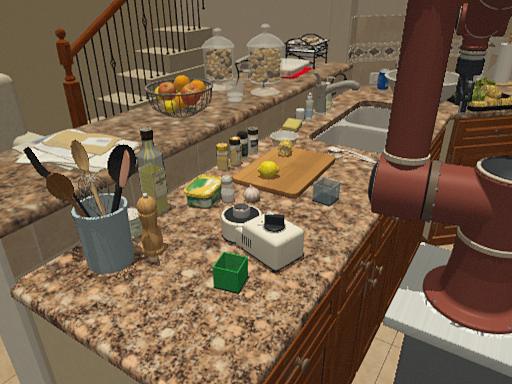

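View pics/top0.png

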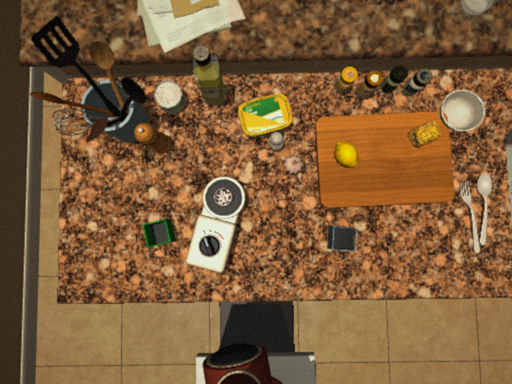

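```bash
cat > h.py <<'E'
from plant import manip, viewer
import cv2, numpy as np
def up(f,u0,v0,w,h,s,name):
    c=f["pixels"][v0:v0+h,u0:u0+w]; cv2.imwrite(name,cv2.resize(c,None,fx=s,fy=s,interpolation=cv2.INTER_CUBIC))
def world(f,u,v,d=None,z=None):
    K=f["K"];T=f["pose"]; r=np.array([(u-K[0,2])/K[0,0],(v-K[1,2])/K[1,1],1.])
    w=T[:3,:3]@r;o=T[:3,3]
    if z is not None: return o+w*(z-o[2])/w[2]
    if d is None: d=np.median(f["range_z"][int(round(v))-1:int(round(v))+2,int(round(u))-1:int(round(u))+2])
    return o+w*d
def px(f,p):
    T=np.linalg.inv(f["pose"]);c=T[:3,:3]@np.asarray(p)+T[:3,3];q=f["K"]@c;return q[:2]/q[2]
from scipy.spatial.transform import Rotation as R
def tool():
    s=manip.state();q=s["tool_rot"];return s["tool_pos"],R.from_quat([q[1],q[2],q[3],q[0]]),s
E
python3 - <<'E'
from h import *
f=viewer.grab_frame("top")
up(f,180,170,80,110,7,"pics/t_gr.png"); up(f,315,215,55,45,13,"pics/t_lid.png")
g=viewer.grab_frame("side"); up(g,305,170,45,40,14,"pics/s_lid.png"); up(g,210,190,100,85,7,"pics/s_gr.png")
E
```

```text
(no output)
```

View pics/t_gr.png

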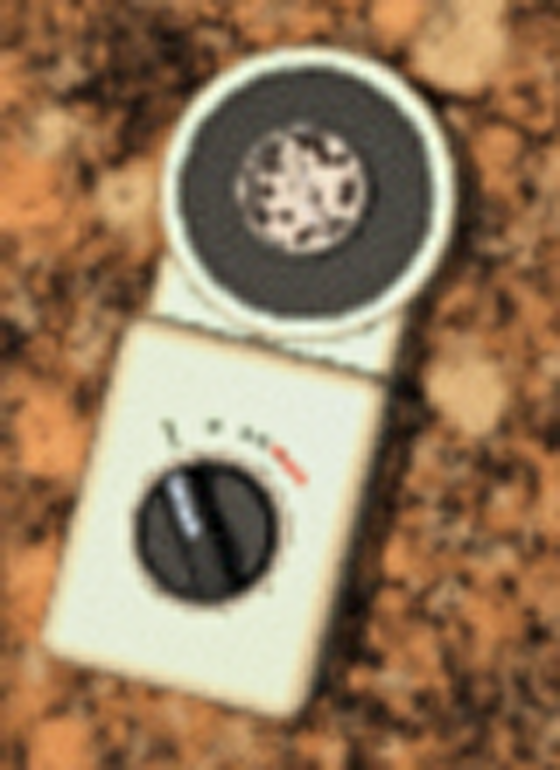

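View pics/t_lid.png

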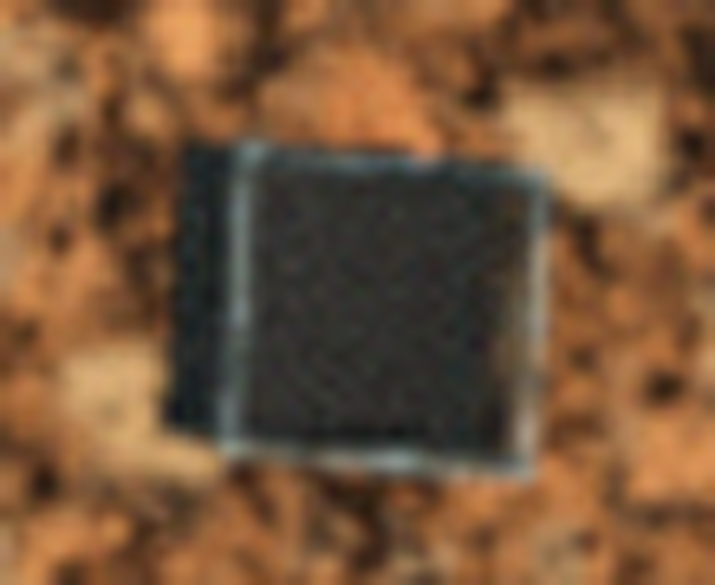

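View pics/s_lid.png

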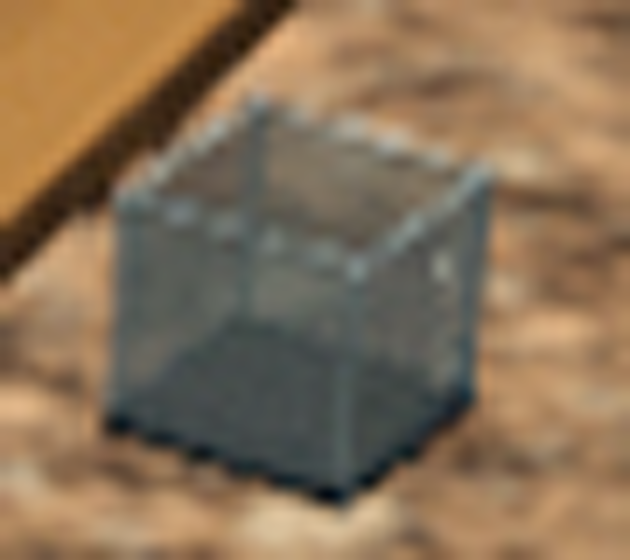

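View pics/wrist0.png

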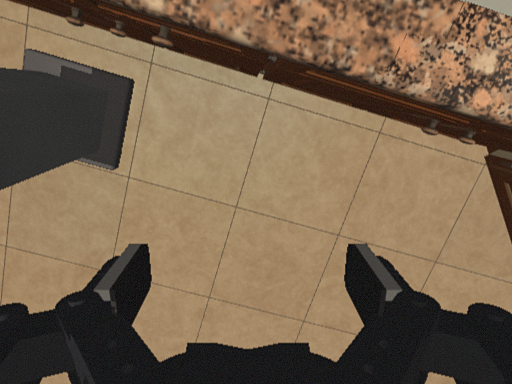

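```bash
python3 - <<'E'
from h import *
f=viewer.grab_frame("top"); g=viewer.grab_frame("side")
C=lambda u0,v0,s,c:(u0+(c[0]+.5)/s-.5, v0+(c[1]+.5)/s-.5)
def P(cs,u0,v0,s,z,fr=f): return np.array([world(fr,*C(u0,v0,s,c),z=z) for c in cs])
A=P([(243,145),(543,180),(530,475),(225,450)],315,215,13,.062); print("top rim",A.round(4).tolist(),A.mean(0).round(4))
d=np.diff(np.vstack([A,A[:1]]),axis=0); print(np.linalg.norm(d,axis=1).round(4),(np.degrees(np.arctan2(d[:,1],d[:,0]))%90).round(1))
B=P([(258,100),(488,175),(357,268),(122,195)],305,170,14,.062,g); print("side rim",B.round(4).tolist(),B.mean(0).round(4))
d=np.diff(np.vstack([B,B[:1]]),axis=0); print(np.linalg.norm(d,axis=1).round(4),(np.degrees(np.arctan2(d[:,1],d[:,0]))%90).round(1))
D=P([(110,420),(340,497),(470,400)],305,170,14,0,g);print("side base",D.round(4).tolist(),((D[0]+D[2])/2).round(4))
print("seat top",P([(310,190)],180,170,7,.07),"bowl",P([(303,188)],180,170,7,.092),"dial",P([(206,532)],180,170,7,.098))
print("bar",P([(168,475),(238,590)],180,170,7,.124))
print("depth seat", [world(f,224+dx,197)[2].round(4) for dx in(-14,14)])
E
```

```text
top rim [[0.4919, -0.2053, 0.062], [0.4841, -0.2638, 0.062], [0.4267, -0.259, 0.062], [0.4325, -0.1997, 0.062]] [ 0.4588 -0.2319  0.062 ]
[0.059  0.0575 0.0596 0.0597] [82.4 85.2 84.4 84.6]
side rim [[0.4856, -0.2651, 0.062], [0.4266, -0.2567, 0.062], [0.4332, -0.2001, 0.062], [0.491, -0.2053, 0.062]] [ 0.4591 -0.2318  0.062 ]
[0.0595 0.0569 0.058  0.06  ] [81.9 83.4 84.9 84.8]
side base [[0.4944, -0.2146, 0.0], [0.4361, -0.2095, 0.0], [0.4291, -0.2663, 0.0]] [ 0.4617 -0.2404  0.    ]
seat top [[0.57086272 0.07333358 0.07      ]] bowl [[0.57024109 0.07387337 0.092     ]] dial [[0.44913462 0.10891249 0.098     ]]
bar [[0.47047407 0.11840956 0.124     ]
 [0.43105752 0.09474074 0.124     ]]
depth seat [np.float64(0.0711), np.float64(0.07)]
```

View pics/s_gr.png

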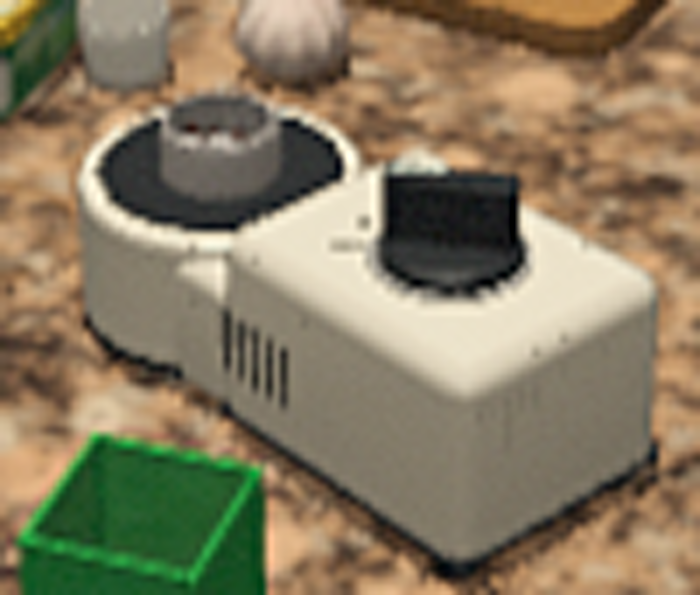

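```bash
python3 - <<'E'
from h import *
f=viewer.grab_frame("top"); g=viewer.grab_frame("side")
C=lambda u0,v0,s,c:(u0+(c[0]+.5)/s-.5, v0+(c[1]+.5)/s-.5)
bar=np.array([world(g,*C(210,190,7,c),z=.124) for c in [(385,170),(518,180)]]);print(bar)
for fr,n in((f,"top"),(g,"side")):
    im=cv2.resize(fr["pixels"],None,fx=6,fy=6,interpolation=cv2.INTER_CUBIC)
    def ln(a,b,col):
        a,b=[tuple(np.round((px(fr,p)+.5)*6-.5).astype(int).tolist()) for p in(a,b)]; cv2.line(im,a,b,col,1)
    th=np.radians(-5.7);c=np.array([.459,-.232,0]);ex=np.array([np.cos(th),np.sin(th),0])*.031;ey=np.array([-np.sin(th),np.cos(th),0])*.031
    for z in(0,.062):
        k=[c+[0,0,z]+a*ex+b*ey for a,b in((1,1),(1,-1),(-1,-1),(-1,1))]
        for i in range(4): ln(k[i],k[(i+1)%4],(0,0,255) if z else (0,255,255))
    u,v=px(fr,c).round().astype(int); cv2.imwrite(f"pics/ov_{n}.png",im[6*v-240:6*v+180,6*u-250:6*u+250])
    d=np.array([.449,.109,.124]);
    for yaw,col in((31,(0,0,255)),(0.785*57.3-16.2-20,(0,255,0))):
        e=np.array([np.cos(np.radians(yaw)),np.sin(np.radians(yaw)),0])*.024; ln(d-e,d+e,col)
    u,v=px(fr,d).round().astype(int); cv2.imwrite(f"pics/ovd_{n}.png",im[6*v-200:6*v+200,6*u-200:6*u+200])
    cv2.imwrite
a=[cv2.imread(f"pics/ov_{n}.png") for n in("top","side")];cv2.imwrite("pics/ovl.png",cv2.resize(np.hstack(a),(800,336)))
a=[cv2.imread(f"pics/ovd_{n}.png") for n in("top","side")];cv2.imwrite("pics/ovdd.png",np.hstack(a))
E
```

```text
[[0.46979436 0.11755445 0.124     ]
 [0.4277701  0.09914733 0.124     ]]
```

View pics/ovl.png

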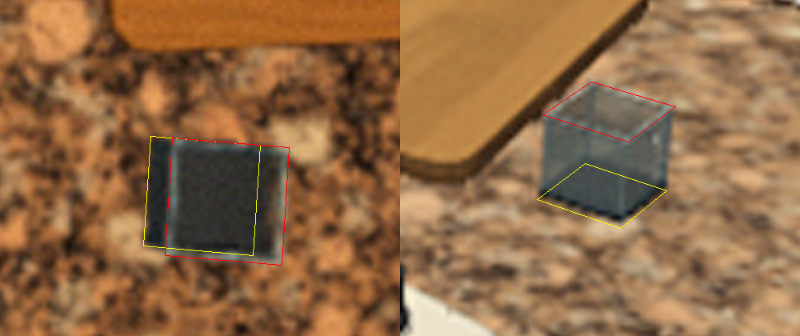

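View pics/ovdd.png

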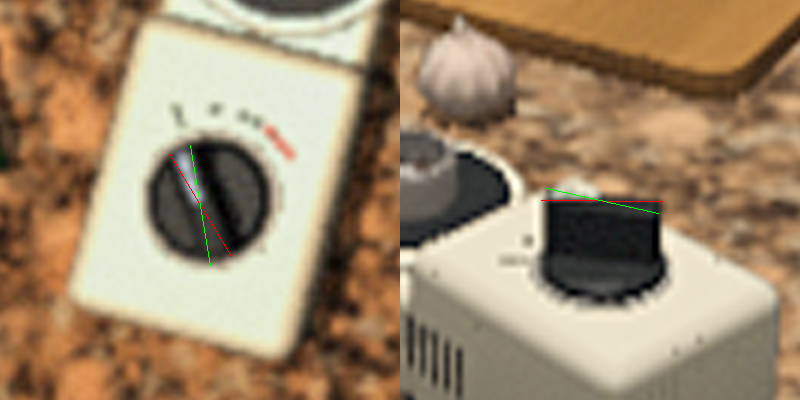

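```bash
cat >> h.py <<'E'
def target(g,yaw,tilt,sgn=1,off=.019):
    """g grasp point; tilt deg outward along heading yaw(deg) from straight down"""
    y=np.radians(yaw);t=np.radians(tilt);h=np.array([np.cos(y),np.sin(y),0])
    x=np.sin(t)*h+np.array([0,0,-np.cos(t)]);z=sgn*np.array([-np.sin(y),np.cos(y),0])
    Rm=R.from_matrix(np.stack([x,np.cross(z,x),z],1)); return np.asarray(g)+off*x,Rm
def plan(g,yaw,tilt,sgn=1,off=.019):
    p,r,s=tool();P,Rt=target(g,yaw,tilt,sgn,off)
    rv=np.degrees((r.inv()*Rt).as_rotvec()); d=r.inv().apply(P-p)*100; d2=Rt.inv().apply(P-p)*100
    print("turn deg",rv.round(1),"| shift cm now-axes",d.round(2),"target-axes",d2.round(2),"| tcp",p.round(4),"goal",P.round(4))
    print(" q",s["joint_pos"].round(2),"F",s["contact_force"].round(1),"w",round(s["gripper_width"],3),"t",round(s["time"],2))
E
python3 - <<'E'
from h import *
p,r,s=tool();print(r.as_matrix().round(2))
f=viewer.grab_frame("wrist");print(r.inv().apply(f["pose"][:3,3]-p))
for sg in(1,-1): plan([.459,-.233,.15],-5.7,0,sg); plan([.459,-.233,.15],-5.7,-45,sg)
E
```

```text
[[-0.    0.96  0.28]
 [ 0.    0.28 -0.96]
 [-1.    0.   -0.  ]]
[-0.16414013  0.07142277 -0.00032181]
turn deg [-158.   -0.   -0.] | shift cm now-axes [  7.91  37.51 -27.24] target-axes [  7.9  -24.56  39.31] | tcp [ 0.1756 -0.5998  0.21  ] goal [ 0.459 -0.233  0.131]
 q [-1.41  0.05  1.61 -0.    1.48 -0.12] F [0.5 0.2 0.5] w 0.997 t 0.5
turn deg [-147.1   60.9   11.9] | shift cm now-axes [  7.35  36.26 -27.74] target-axes [-11.22 -21.61  39.31] | tcp [ 0.1756 -0.5998  0.21  ] goal [ 0.4456 -0.2317  0.1366]
 q [-1.41  0.05  1.61 -0.    1.48 -0.12] F [0.5 0.2 0.5] w 0.997 t 0.5
turn deg [22. -0.  0.] | shift cm now-axes [  7.91  37.51 -27.24] target-axes [  7.9   24.56 -39.31] | tcp [ 0.1756 -0.5998  0.21  ] goal [ 0.459 -0.233  0.131]
 q [-1.41  0.05  1.61 -0.    1.48 -0.12] F [0.5 0.2 0.5] w 0.997 t 0.5
turn deg [ 20.9   8.6 -44.4] | shift cm now-axes [  7.35  36.26 -27.74] target-axes [-11.22  21.61 -39.31] | tcp [ 0.1756 -0.5998  0.21  ] goal [ 0.4456 -0.2317  0.1366]
 q [-1.41  0.05  1.61 -0.    1.48 -0.12] F [0.5 0.2 0.5] w 0.997 t 0.5
```

```bash
python3 -m inch '[{"fingers":1,"delta_pos":[0,4.7,-3.4],"twist":[0,0,0]},{"fingers":1,"delta_pos":[0,4.7,-3.4],"twist":[0,0,0]},{"fingers":1,"delta_pos":[0,4.7,-3.4],"twist":[0,0,0]},{"fingers":1,"delta_pos":[0,4.7,-3.4],"twist":[0,0,0]}]'
python3 -m inch '[{"fingers":1,"delta_pos":[0,4.7,-3.4],"twist":[0,0,0]},{"fingers":1,"delta_pos":[0,4.7,-3.4],"twist":[0,0,0]},{"fingers":1,"delta_pos":[0,4.7,-3.4],"twist":[0,0,0]},{"fingers":1,"delta_pos":[0,4.7,-3.4],"twist":[0,0,0]}]'
python3 -m inch '[{"fingers":1,"delta_pos":[0,0,0],"twist":[7.3,0,0]},{"fingers":1,"delta_pos":[0,0,0],"twist":[7.3,0,0]},{"fingers":1,"delta_pos":[0,0,0],"twist":[7.3,0,0]}]'
python3 -c "
from h import *
plan([.459,-.233,.15],-5.7,-45,-1)"
```

```text
time: 1.0
tool_pos: [0.3187, -0.415, 0.2103]
tool_rot: [0.566, 0.424, 0.566, -0.424]
contact_force: [0.3, -0.5, 0.7]
gripper_width: 0.998
time: 1.5
tool_pos: [0.461, -0.2315, 0.2105]
tool_rot: [0.566, 0.424, 0.565, -0.424]
contact_force: [-0.7, -1.1, 1.2]
gripper_width: 1.0
time: 1.88
tool_pos: [0.4602, -0.2328, 0.2102]
tool_rot: [0.474, 0.525, 0.474, -0.525]
contact_force: [0.4, -1.0, 0.1]
gripper_width: 0.996
turn deg [ -0.1  -0.  -45. ] | shift cm now-axes [ 7.37 -1.47  0.03] target-axes [6.24 4.17 0.03] | tcp [ 0.4602 -0.2328  0.2102] goal [ 0.4456 -0.2317  0.1366]
 q [-0.61 -0.21  1.86 -0.    1.49  1.06] F [ 0.4 -1.   0.1] w 0.996 t 1.88
```

```bash
python3 -m inch '[{"fingers":1,"delta_pos":[0,0,0],"twist":[0,0,-9]},{"fingers":1,"delta_pos":[0,0,0],"twist":[0,0,-9]},{"fingers":1,"delta_pos":[0,0,0],"twist":[0,0,-9]},{"fingers":1,"delta_pos":[0,0,0],"twist":[0,0,-9]},{"fingers":1,"delta_pos":[0,0,0],"twist":[0,0,-9]}]'
python3 -c "
from h import *
plan([.459,-.233,.10],-5.7,-45,-1);plan([.459,-.233,.033],-5.7,-45,-1)
f=viewer.grab_frame('wrist');cv2.imwrite('pics/w1.png',f['pixels'])"
```

```text
time: 2.5
tool_pos: [0.4608, -0.2333, 0.2107]
tool_rot: [-0.237, -0.301, -0.64, 0.666]
contact_force: [-1.1, -0.6, -0.4]
gripper_width: 0.999
turn deg [0.1 0.1 0.2] | shift cm now-axes [ 9.83  7.73 -0.03] target-axes [ 9.85  7.7  -0.01] | tcp [ 0.4608 -0.2333  0.2107] goal [ 0.4456 -0.2317  0.0866]
 q [-0.46  0.33  1.45 -0.3   2.1   1.15] F [-1.1 -0.6 -0.4] w 0.999 t 2.5
turn deg [0.1 0.1 0.2] | shift cm now-axes [14.55 12.49 -0.03] target-axes [ 1.459e+01  1.244e+01 -1.000e-02] | tcp [ 0.4608 -0.2333  0.2107] goal [ 0.4456 -0.2317  0.0196]
 q [-0.46  0.33  1.45 -0.3   2.1   1.15] F [-1.1 -0.6 -0.4] w 0.999 t 2.5
```

View pics/w1.png

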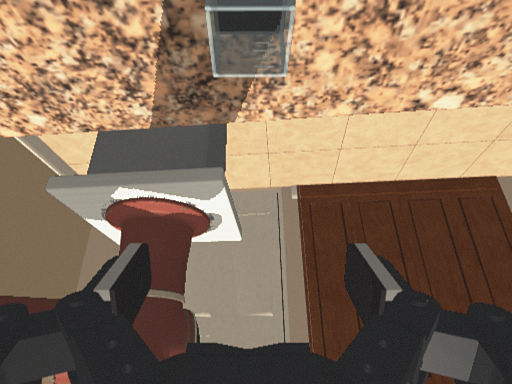

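```bash
python3 -m inch '[{"fingers":1,"delta_pos":[0,6.2,0],"twist":[0,0,0]},{"fingers":1,"delta_pos":[0,6.2,0],"twist":[0,0,0]},{"fingers":1,"delta_pos":[4,0,0],"twist":[0,0,0]},{"fingers":1,"delta_pos":[4,0,0],"twist":[0,0,0]}]'
python3 -c "
from h import *
plan([.459,-.233,.033],-5.7,-45,-1)
f=viewer.grab_frame('wrist');cv2.imwrite('pics/w2.png',f['pixels'])"
```

```text
time: 3.05
tool_pos: [0.4907, -0.236, 0.0634]
tool_rot: [-0.238, -0.302, -0.64, 0.665]
contact_force: [1.0, 0.2, 0.3]
gripper_width: 0.997
turn deg [0.1 0.1 0. ] | shift cm now-axes [ 6.3  -0.1   0.01] target-axes [ 6.3  -0.1   0.02] | tcp [ 0.4907 -0.236   0.0634] goal [ 0.4456 -0.2317  0.0196]
 q [-0.45  0.54  1.43 -0.26  1.91  1.23] F [1.  0.2 0.3] w 0.997 t 3.05
```

View pics/w2.png

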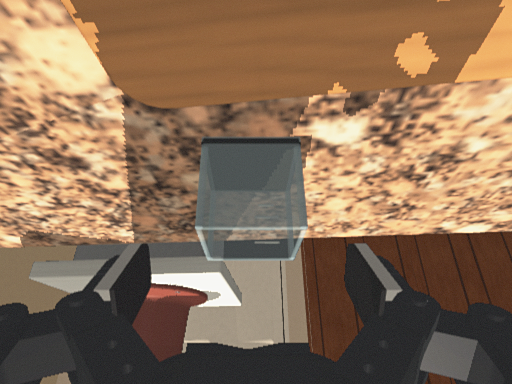

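```bash
python3 -m inch '[{"fingers":1,"delta_pos":[2.1,0,0],"twist":[0,0,0]},{"fingers":1,"delta_pos":[2.1,0,0],"twist":[0,0,0]},{"fingers":1,"delta_pos":[2.0,0,0],"twist":[0,0,0]},{"fingers":1,"delta_pos":[0,0,0],"twist":[0,0,0]}]'
python3 -m inch '[{"fingers":-1,"delta_pos":[0,0,0],"twist":[0,0,0]},{"fingers":-1,"delta_pos":[0,0,0],"twist":[0,0,0]},{"fingers":-1,"delta_pos":[0,0,0],"twist":[0,0,0]},{"fingers":-1,"delta_pos":[0,0,0],"twist":[0,0,0]},{"fingers":-1,"delta_pos":[0,0,0],"twist":[0,0,0]}]'
python3 -c "
from h import *
plan([.459,-.233,.033],-5.7,-45,-1)
f=viewer.grab_frame('wrist');cv2.imwrite('pics/w3.png',f['pixels'])"
```

```text
time: 3.6
tool_pos: [0.4459, -0.2314, 0.0212]
tool_rot: [-0.237, -0.302, -0.64, 0.666]
contact_force: [0.2, 0.5, -0.4]
gripper_width: 1.001
time: 4.22
tool_pos: [0.4486, -0.2324, 0.0231]
tool_rot: [-0.239, -0.303, -0.639, 0.666]
contact_force: [4.8, -1.6, 5.5]
gripper_width: 0.716
turn deg [ 0.   0.1 -0.1] | shift cm now-axes [ 0.47  0.04 -0.05] target-axes [ 0.47  0.04 -0.05] | tcp [ 0.4486 -0.2324  0.0231] goal [ 0.4456 -0.2317  0.0196]
 q [-0.47  0.52  1.55 -0.27  1.82  1.23] F [ 4.8 -1.6  5.5] w 0.716 t 4.22
```

View pics/w3.png

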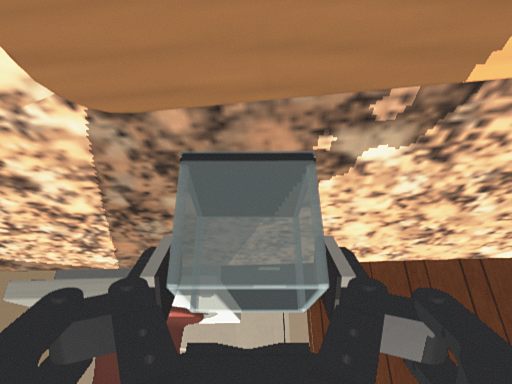

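```bash
python3 -m inch '[{"fingers":-1,"delta_pos":[-2,-2,0],"twist":[0,0,0]},{"fingers":-1,"delta_pos":[-3.5,-3.5,0],"twist":[0,0,0]},{"fingers":-1,"delta_pos":[-3.5,-3.5,0],"twist":[0,0,0]},{"fingers":-1,"delta_pos":[0,0,-5],"twist":[0,0,0]},{"fingers":-1,"delta_pos":[0,0,-5],"twist":[0,0,0]}]'
python3 -m inch '[{"fingers":-1,"delta_pos":[0,0,0],"twist":[0,0,9]},{"fingers":-1,"delta_pos":[0,0,0],"twist":[0,0,9]},{"fingers":-1,"delta_pos":[0,0,0],"twist":[0,0,9]},{"fingers":-1,"delta_pos":[0,0,0],"twist":[0,0,9]},{"fingers":-1,"delta_pos":[0,0,0],"twist":[0,0,9]}]'
python3 -m inch '[{"fingers":-1,"delta_pos":[0,0,0],"twist":[0,0,9]},{"fingers":-1,"delta_pos":[0,0,0],"twist":[0,0,9]},{"fingers":-1,"delta_pos":[0,0,0],"twist":[0,0,9]},{"fingers":-1,"delta_pos":[0,0,0],"twist":[0,0,9]},{"fingers":-1,"delta_pos":[0,0,0],"twist":[0,0,9]}]'
python3 -c "
from h import *
plan([.51,-.13,.06],-5.7,45,-1)
f=viewer.grab_frame('side');up(f,200,90,190,140,4,'pics/s4.png')"
```

```text
time: 4.9
tool_pos: [0.4569, -0.1313, 0.1491]
tool_rot: [-0.238, -0.303, -0.639, 0.666]
contact_force: [-0.0, -0.4, -2.0]
gripper_width: 0.716
time: 5.52
tool_pos: [0.4566, -0.132, 0.1487]
tool_rot: [0.476, 0.525, 0.474, -0.523]
contact_force: [0.0, 0.6, -0.7]
gripper_width: 0.717
time: 6.15
tool_pos: [0.4566, -0.1317, 0.1478]
tool_rot: [0.64, 0.666, 0.238, -0.301]
contact_force: [-0.5, -0.3, -0.2]
gripper_width: 0.711
turn deg [ 0.1 -0.1 -0.2] | shift cm now-axes [11.85 -2.49 -0.68] target-axes [11.86 -2.46 -0.7 ] | tcp [ 0.4566 -0.1317  0.1478] goal [ 0.5234 -0.1313  0.0466]
 q [-0.71 -0.95  2.57  0.54  0.91  0.76] F [-0.5 -0.3 -0.2] w 0.711 t 6.15
```

View pics/s4.png

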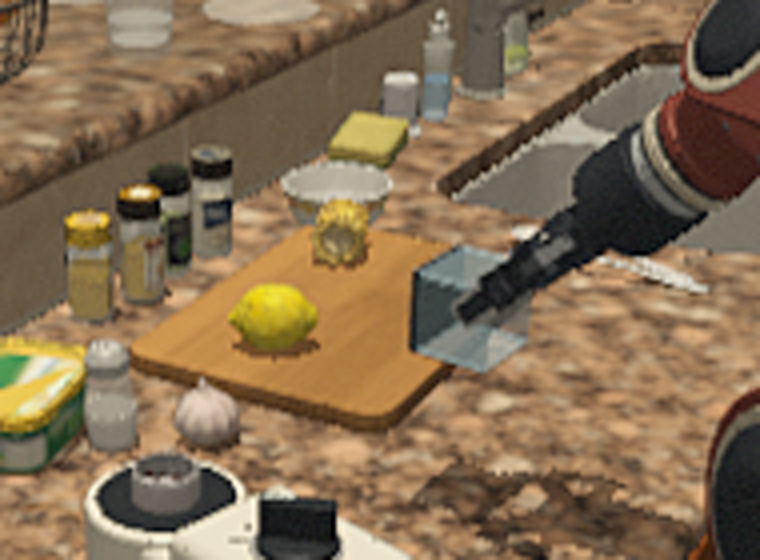

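```bash
python3 -m inch '[{"fingers":-1,"delta_pos":[4,0,-0.2],"twist":[0,0,0]},{"fingers":-1,"delta_pos":[4,-0.9,-0.2],"twist":[0,0,0]},{"fingers":-1,"delta_pos":[2,-1,-0.2],"twist":[0,0,0]},{"fingers":-1,"delta_pos":[0,0,0],"twist":[0,0,0]}]'
python3 -c "
from h import *
plan([.51,-.13,.032],-5.7,45,-1,.013)
f=viewer.grab_frame('side');up(f,200,120,190,140,4,'pics/s5.png')"
```

```text
time: 6.7
tool_pos: [0.5131, -0.13, 0.0611]
tool_rot: [0.637, 0.666, 0.242, -0.303]
contact_force: [-0.2, -0.7, -0.8]
gripper_width: 0.716
turn deg [ 0.  -0.3  0.5] | shift cm now-axes [ 3.15 -2.25  0.05] target-axes [ 3.13 -2.28  0.03] | tcp [ 0.5131 -0.13    0.0611] goal [ 0.5191 -0.1309  0.0228]
 q [-0.58 -0.5   2.49  0.7   0.54  0.59] F [-0.2 -0.7 -0.8] w 0.716 t 6.7
```

View pics/s5.png

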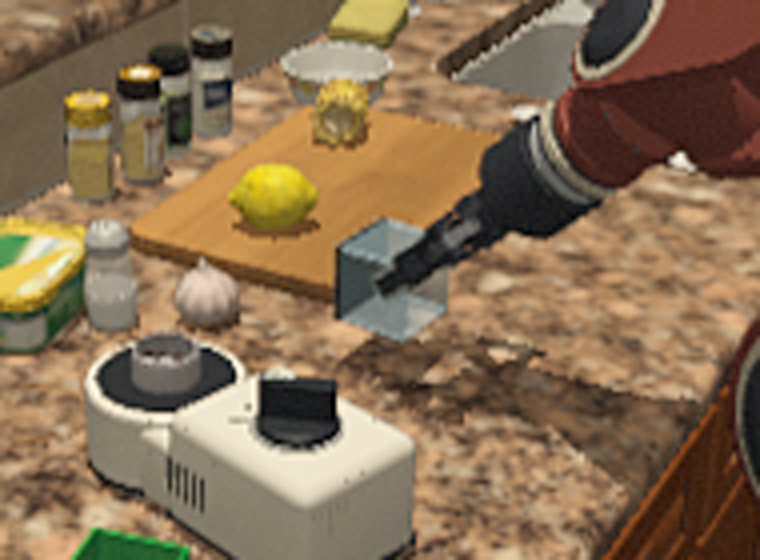

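```bash
python3 -m inch '[{"fingers":-1,"delta_pos":[1.4,-1.1,0],"twist":[0,0,0.5]},{"fingers":-1,"delta_pos":[1.3,-1,0],"twist":[0,0,0]},{"fingers":-1,"delta_pos":[0,0,0],"twist":[0,0,0]}]'
python3 -c "
from h import *
plan([.51,-.13,.032],-5.7,45,-1,.013)
f=viewer.grab_frame('side');up(f,240,140,130,100,6,'pics/s6.png')"
```

```text
time: 7.12
tool_pos: [0.5188, -0.1323, 0.0312]
tool_rot: [0.64, 0.667, 0.236, -0.299]
contact_force: [-0.3, -0.3, -0.5]
gripper_width: 0.713
turn deg [ 0.1 -0.1 -0.4] | shift cm now-axes [ 0.6  -0.59 -0.14] target-axes [ 0.61 -0.58 -0.14] | tcp [ 0.5188 -0.1323  0.0312] goal [ 0.5191 -0.1309  0.0228]
 q [-0.58 -0.39  2.49  0.86  0.45  0.42] F [-0.3 -0.3 -0.5] w 0.713 t 7.12
```

View pics/s6.png

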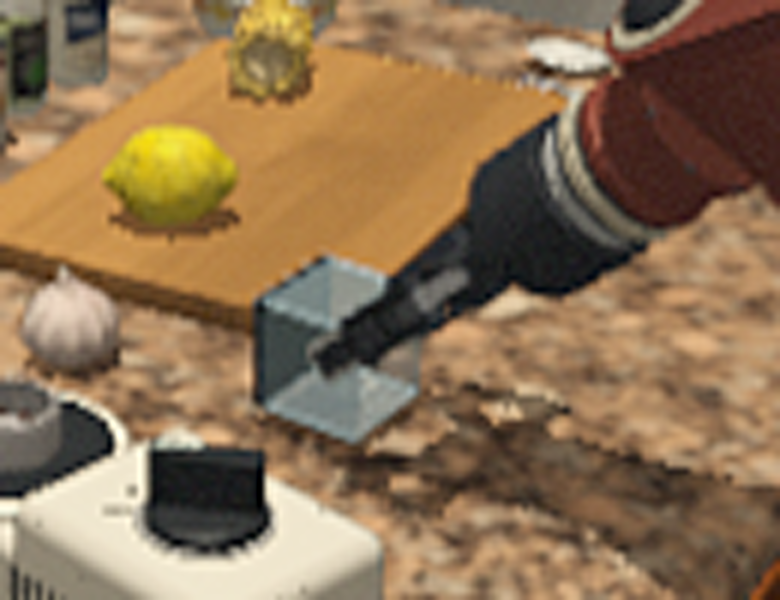

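```bash
python3 -m inch '[{"fingers":-1,"delta_pos":[0.4,-0.4,0],"twist":[0,0,-0.4]},{"fingers":-1,"delta_pos":[0,0,0],"twist":[0,0,0]}]'; python3 -m inch '[{"fingers":-1,"delta_pos":[0.15,-0.15,0],"twist":[0,0,0]},{"fingers":-1,"delta_pos":[0,0,0],"twist":[0,0,0]}]'
```

```text
time: 7.42
tool_pos: [0.5194, -0.1326, 0.0263]
tool_rot: [0.64, 0.666, 0.238, -0.301]
contact_force: [0.3, 0.6, -0.8]
gripper_width: 0.711
time: 7.68
tool_pos: [0.519, -0.1323, 0.0234]
tool_rot: [0.64, 0.666, 0.238, -0.302]
contact_force: [-0.7, -0.6, -1.4]
gripper_width: 0.715
```

```bash
python3 -m inch '[{"fingers":-1,"delta_pos":[0.1,-0.1,0],"twist":[0,0,0]},{"fingers":-1,"delta_pos":[0,0,0],"twist":[0,0,0]}]'; python3 -m inch '[{"fingers":-1,"delta_pos":[0.1,-0.1,0],"twist":[0,0,0]},{"fingers":-1,"delta_pos":[0,0,0],"twist":[0,0,0]}]'
```

```text
time: 7.92
tool_pos: [0.519, -0.1323, 0.0218]
tool_rot: [0.639, 0.666, 0.238, -0.302]
contact_force: [0.2, -0.1, -1.7]
gripper_width: 0.717
time: 8.18
tool_pos: [0.5193, -0.1325, 0.0208]
tool_rot: [0.64, 0.666, 0.238, -0.301]
contact_force: [0.2, -0.3, 0.2]
gripper_width: 0.717
```

```bash
python3 -m inch '[{"fingers":-1,"delta_pos":[0.1,-0.1,0],"twist":[0,0,0]},{"fingers":-1,"delta_pos":[0,0,0],"twist":[0,0,0]}]';python3 -c "
from h import *
f=viewer.grab_frame('side');up(f,240,150,100,80,7,'pics/s7.png')"
```

```text
time: 8.43
tool_pos: [0.5203, -0.1327, 0.0208]
tool_rot: [0.64, 0.666, 0.237, -0.301]
contact_force: [-3.1, 1.9, 6.1]
gripper_width: 0.717
```

View pics/s7.png

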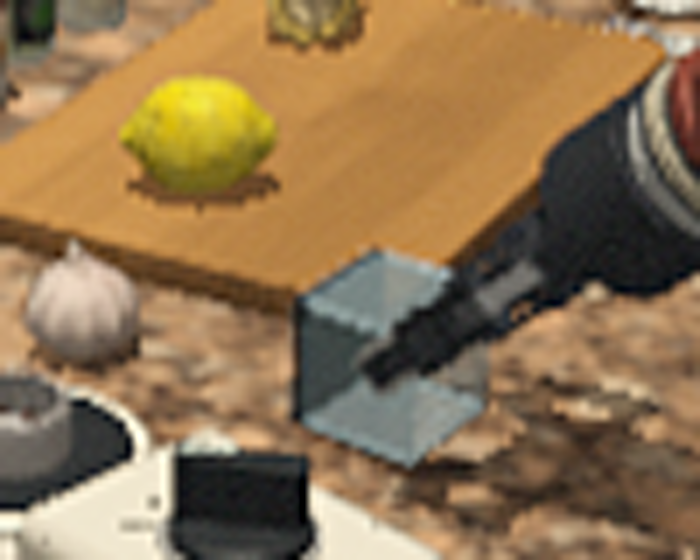

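```bash
python3 -m inch '[{"fingers":1,"delta_pos":[0,0,0],"twist":[0,0,0]},{"fingers":1,"delta_pos":[0,0,0],"twist":[0,0,0]},{"fingers":1,"delta_pos":[0,0,0],"twist":[0,0,0]},{"fingers":1,"delta_pos":[0,0,0],"twist":[0,0,0]}]'
python3 -m inch '[{"fingers":1,"delta_pos":[-2,2,0],"twist":[0,0,0]},{"fingers":1,"delta_pos":[-3,3,0],"twist":[0,0,0]},{"fingers":1,"delta_pos":[-3,3,0],"twist":[0,0,0]},{"fingers":1,"delta_pos":[-3,4,0],"twist":[0,0,0]},{"fingers":1,"delta_pos":[0,0,0],"twist":[0,0,-9]}]'
python3 -m inch '[{"fingers":1,"delta_pos":[0,0,0],"twist":[0,0,-10]},{"fingers":1,"delta_pos":[0,0,0],"twist":[0,0,-10]},{"fingers":1,"delta_pos":[0,0,0],"twist":[0,0,-10]},{"fingers":1,"delta_pos":[0,0,0],"twist":[0,0,-6]},{"fingers":1,"delta_pos":[0,0,0],"twist":[0,0,0]}]'
python3 -c "
from h import *
plan([.511,-.132,.15],-5.7,0,-1,.013)
for n in('top','side','wrist'):
  f=viewer.grab_frame(n);cv2.imwrite(f'pics/{n}8.png',f['pixels'])
"
```

```text
time: 8.98
tool_pos: [0.519, -0.1323, 0.019]
tool_rot: [0.64, 0.666, 0.238, -0.302]
contact_force: [-0.6, -0.4, -0.0]
gripper_width: 0.998
time: 9.6
tool_pos: [0.5263, -0.1341, 0.1867]
tool_rot: [0.615, 0.645, 0.287, -0.351]
contact_force: [-0.1, 0.7, -0.7]
gripper_width: 1.002
time: 10.22
tool_pos: [0.527, -0.133, 0.1812]
tool_rot: [0.475, 0.524, 0.475, -0.523]
contact_force: [-0.5, -0.4, -0.2]
gripper_width: 1.002
turn deg [ 0.2 -0.  -0.1] | shift cm now-axes [ 4.42 -1.6   0.05] target-axes [ 4.42 -1.6   0.06] | tcp [ 0.527  -0.133   0.1812] goal [ 0.511 -0.132  0.137]
 q [-0.38 -0.12  1.83  0.    1.43  1.28] F [-0.5 -0.4 -0.2] w 1.002 t 10.22
```

View pics/wrist8.png

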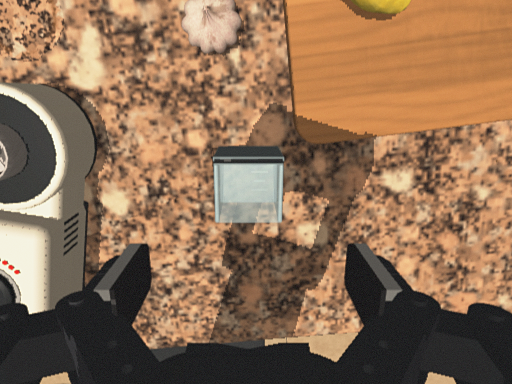

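View pics/side8.png

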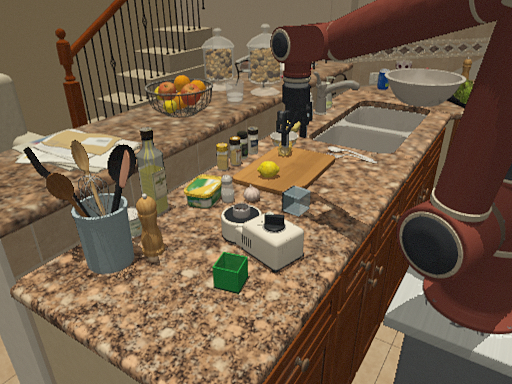

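```bash
python3 -c "
from h import *
f=viewer.grab_frame('wrist');up(f,195,130,110,110,6,'pics/w9.png')
for p in [(213.5,158),(284,158),(282,222),(215.5,222)]: print(world(f,*p,z=.062).round(4),world(f,*p,z=0).round(4))
g=viewer.grab_frame('side');up(g,270,175,55,50,12,'pics/s9.png')
"
```

```text
[ 0.5434 -0.1048  0.062 ] [ 0.532  -0.0972  0.    ]
[ 0.5373 -0.166   0.062 ] [ 0.5245 -0.1717  0.    ]
[ 0.4777 -0.16    0.062 ] [ 0.4519 -0.1645  0.    ]
[ 0.4838 -0.099   0.062 ] [ 0.4593 -0.0901  0.    ]
```

View pics/w9.png

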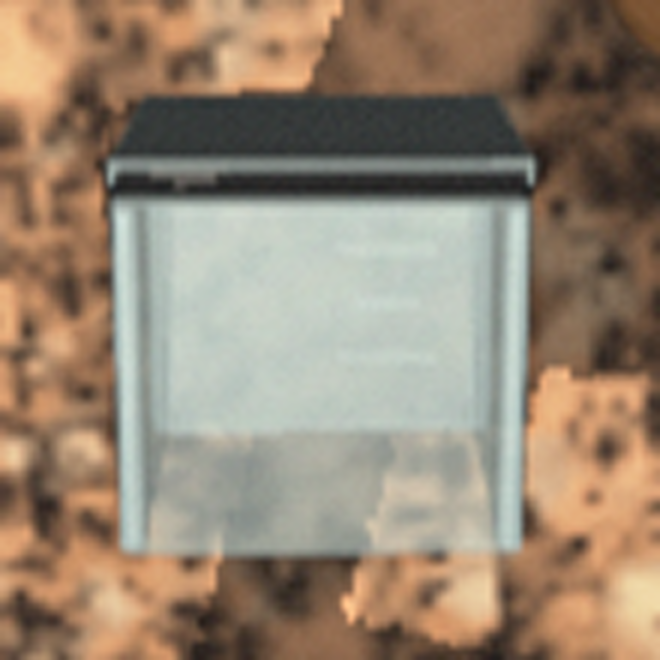

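View pics/s9.png

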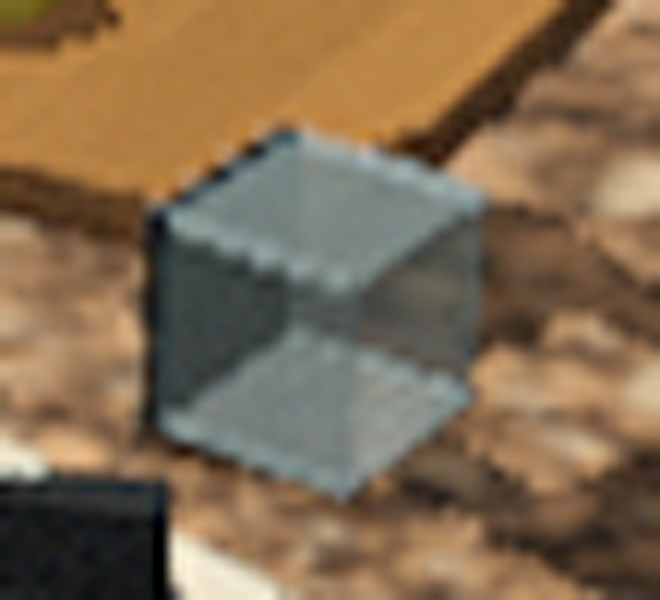

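```bash
python3 -m inch '[{"fingers":1,"delta_pos":[0,0,0],"twist":[0,0,-9]},{"fingers":1,"delta_pos":[0,0,0],"twist":[0,0,-9]},{"fingers":1,"delta_pos":[0,0,0],"twist":[0,0,-9]},{"fingers":1,"delta_pos":[0,0,0],"twist":[0,0,-9]},{"fingers":1,"delta_pos":[0,0,0],"twist":[0,0,-9]}]'
python3 -c "
from h import *
plan([.511,-.1325,.033],-5.7,-45,-1,.015)"
```

```text
time: 11.1
tool_pos: [0.5259, -0.1332, 0.1829]
tool_rot: [-0.238, -0.302, -0.639, 0.666]
contact_force: [-0.2, 0.3, 0.1]
gripper_width: 1.0
turn deg [0.1 0.1 0. ] | shift cm now-axes [13.15  9.55  0.06] target-axes [13.16  9.54  0.07] | tcp [ 0.5259 -0.1332  0.1829] goal [ 0.5004 -0.1314  0.0224]
 q [-0.3   0.43  1.37 -0.17  2.11  1.34] F [-0.2  0.3  0.1] w 1.0 t 11.1
```

```bash
python3 -m inch '[{"fingers":1,"delta_pos":[0,4.8,0],"twist":[0,0,0]},{"fingers":1,"delta_pos":[0,4.7,0],"twist":[0,0,0]},{"fingers":1,"delta_pos":[4.5,0,0],"twist":[0,0,0]},{"fingers":1,"delta_pos":[4,0,0],"twist":[0,0,0]}]'
python3 -c "
from h import *
plan([.511,-.1325,.033],-5.7,-45,-1,.015)
f=viewer.grab_frame('wrist');cv2.imwrite('pics/w10.png',f['pixels'])
f=viewer.grab_frame('side');up(f,200,90,190,140,4,'pics/s10.png')"
```

```text
time: 11.6
tool_pos: [0.5319, -0.1337, 0.0527]
tool_rot: [-0.239, -0.303, -0.639, 0.665]
contact_force: [0.1, -0.2, 0.0]
gripper_width: 1.002
turn deg [ 0.1  0.1 -0.1] | shift cm now-axes [ 4.38 -0.09  0.08] target-axes [ 4.38 -0.09  0.09] | tcp [ 0.5319 -0.1337  0.0527] goal [ 0.5004 -0.1314  0.0224]
 q [-0.3   0.58  1.4  -0.15  1.93  1.37] F [ 0.1 -0.2  0. ] w 1.002 t 11.6
```

View pics/w10.png

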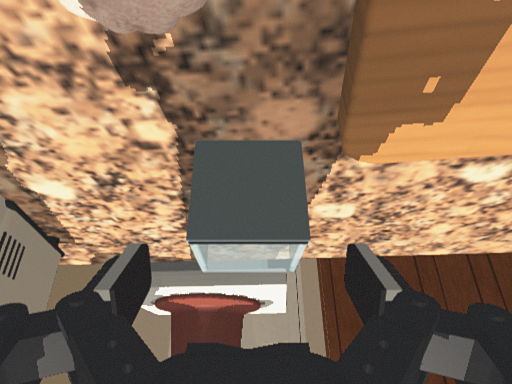

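View pics/s10.png

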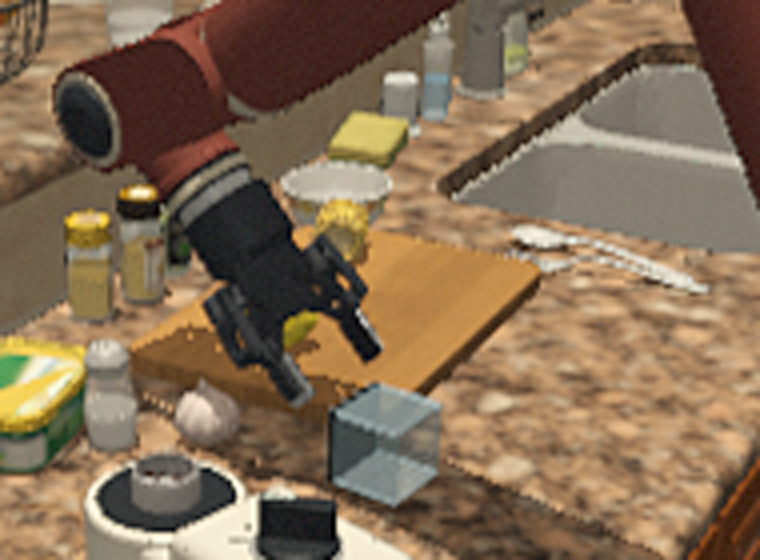

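```bash
python3 -m inch '[{"fingers":1,"delta_pos":[2.2,0,0.1],"twist":[0,0,0]},{"fingers":1,"delta_pos":[2.2,0,0],"twist":[0,0,0]},{"fingers":1,"delta_pos":[0,0,0],"twist":[0,0,0]},{"fingers":-1,"delta_pos":[0,0,0],"twist":[0,0,0]},{"fingers":-1,"delta_pos":[0,0,0],"twist":[0,0,0]}]'
python3 -m inch '[{"fingers":-1,"delta_pos":[0,0,0],"twist":[0,0,0]},{"fingers":-1,"delta_pos":[0,0,0],"twist":[0,0,0]},{"fingers":-1,"delta_pos":[0,0,0],"twist":[0,0,0]}]'
python3 -c "
from h import *
plan([.511,-.1325,.033],-5.7,-45,-1,.015)
f=viewer.grab_frame('wrist');cv2.imwrite('pics/w11.png',f['pixels'])"
```

```text
time: 12.32
tool_pos: [0.5043, -0.1323, 0.0252]
tool_rot: [-0.241, -0.304, -0.638, 0.665]
contact_force: [2.5, -0.4, 0.7]
gripper_width: 0.713
time: 12.7
tool_pos: [0.5042, -0.1323, 0.0251]
tool_rot: [-0.241, -0.304, -0.638, 0.665]
contact_force: [4.3, -0.1, 6.1]
gripper_width: 0.72
turn deg [ 0.1  0.1 -0.3] | shift cm now-axes [ 0.46 -0.08 -0.05] target-axes [ 0.46 -0.08 -0.05] | tcp [ 0.5042 -0.1323  0.0251] goal [ 0.5004 -0.1314  0.0224]
 q [-0.31  0.56  1.48 -0.16  1.87  1.37] F [ 4.3 -0.1  6.1] w 0.72 t 12.7
```

View pics/w11.png

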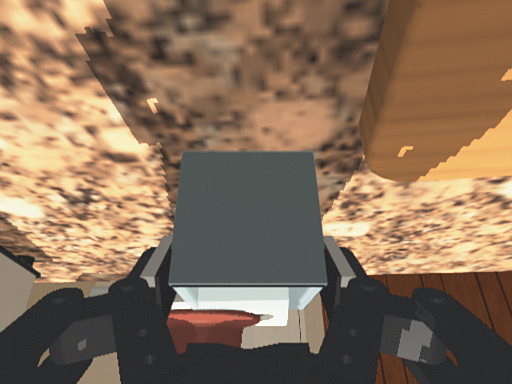

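```bash
python3 -m inch '[{"fingers":-1,"delta_pos":[-2,-2,0],"twist":[0,0,0]},{"fingers":-1,"delta_pos":[-4,-4,0],"twist":[0,0,0]},{"fingers":-1,"delta_pos":[-4,-4,0],"twist":[0,0,0]},{"fingers":-1,"delta_pos":[-2,-2,0],"twist":[0,0,0]},{"fingers":-1,"delta_pos":[-2,2,0],"twist":[0,0,0]}]'
python3 -m inch '[{"fingers":-1,"delta_pos":[0,0,0],"twist":[0,0,9]},{"fingers":-1,"delta_pos":[0,0,0],"twist":[0,0,9]},{"fingers":-1,"delta_pos":[0,0,0],"twist":[0,0,9]},{"fingers":-1,"delta_pos":[0,0,0],"twist":[0,0,9]},{"fingers":-1,"delta_pos":[0,0,0],"twist":[0,0,9]}]'
python3 -m inch '[{"fingers":-1,"delta_pos":[0,0,0],"twist":[0,0,9]},{"fingers":-1,"delta_pos":[0,0,0],"twist":[0,0,9]},{"fingers":-1,"delta_pos":[0,0,0],"twist":[0,0,9]},{"fingers":-1,"delta_pos":[0,0,0],"twist":[0,0,9]},{"fingers":-1,"delta_pos":[0,0,0],"twist":[0,0,9]}]'
python3 -c "
from h import *
plan([.5705,.0735,.16],-5.7,45,-1,.009)
plan([.5705,.0735,.16],7,45,-1,.009)
f=viewer.grab_frame('side');up(f,200,70,190,140,4,'pics/s12.png')"
```

```text
time: 13.38
tool_pos: [0.5309, -0.1348, 0.1965]
tool_rot: [-0.241, -0.304, -0.638, 0.665]
contact_force: [0.1, -0.7, -1.6]
gripper_width: 0.714
time: 14.0
tool_pos: [0.53, -0.1344, 0.1934]
tool_rot: [0.477, 0.525, 0.473, -0.522]
contact_force: [-0.4, 0.3, -0.8]
gripper_width: 0.711
time: 14.62
tool_pos: [0.5295, -0.1342, 0.1928]
tool_rot: [0.64, 0.666, 0.237, -0.3]
contact_force: [0.5, 0.4, -1.4]
gripper_width: 0.714
turn deg [ 0.1 -0.1 -0.3] | shift cm now-axes [  4.67  -0.89 -21.07] target-axes [  4.65  -0.9  -21.07] | tcp [ 0.5295 -0.1342  0.1928] goal [0.5768 0.0729 0.1536]
 q [-0.57 -0.67  2.36  0.48  0.78  0.88] F [ 0.5  0.4 -1.4] w 0.714 t 14.62
turn deg [-8.9  8.9 -0.3] | shift cm now-axes [  4.66  -0.9  -21.21] target-axes [  7.89   2.34 -20.11] | tcp [ 0.5295 -0.1342  0.1928] goal [0.5768 0.0743 0.1536]
 q [-0.57 -0.67  2.36  0.48  0.78  0.88] F [ 0.5  0.4 -1.4] w 0.714 t 14.62
```

View pics/s12.png

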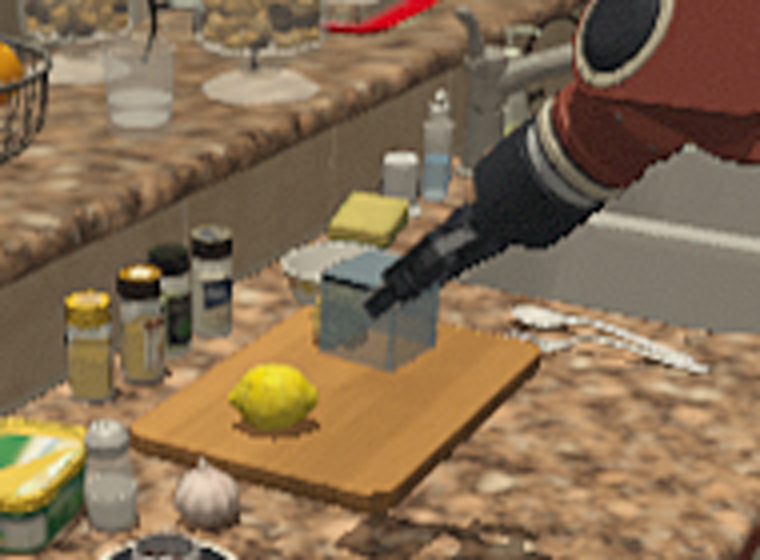

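```bash
python3 -m inch '[{"fingers":-1,"delta_pos":[0,0,-5.25],"twist":[0,0,0]},{"fingers":-1,"delta_pos":[0,0,-5.25],"twist":[0,0,0]},{"fingers":-1,"delta_pos":[0,0,-5.25],"twist":[0,0,0]},{"fingers":-1,"delta_pos":[1.5,0.8,-5.3],"twist":[0,0,0]},{"fingers":-1,"delta_pos":[1.5,0,0],"twist":[0,0,-0.3]}]'
python3 -m inch '[{"fingers":-1,"delta_pos":[0,0,0],"twist":[0,0,0]},{"fingers":-1,"delta_pos":[0,0,0],"twist":[0,0,0]}]'
python3 -c "
from h import *
plan([.5705,.0735,.15],-5.7,45,-1,.009)
plan([.5705,.0735,.101],-5.7,45,-1,.009)
f=viewer.grab_frame('side');up(f,190,120,100,80,8,'pics/s13.png')
f=viewer.grab_frame('top');up(f,190,160,80,70,9,'pics/t13.png')"
```

```text
time: 15.3
tool_pos: [0.5778, 0.0777, 0.1782]
tool_rot: [0.64, 0.664, 0.242, -0.301]
contact_force: [0.7, -1.6, -1.7]
gripper_width: 0.716
time: 15.55
tool_pos: [0.5771, 0.0718, 0.1776]
tool_rot: [0.639, 0.665, 0.239, -0.304]
contact_force: [0.0, 0.3, -0.4]
gripper_width: 0.714
turn deg [ 0.  -0.   0.3] | shift cm now-axes [ 2.39 -2.41 -0.11] target-axes [ 2.37 -2.42 -0.11] | tcp [0.5771 0.0718 0.1776] goal [0.5768 0.0729 0.1436]
 q [ 0.05 -0.5   2.28 -0.19  0.59  1.83] F [ 0.   0.3 -0.4] w 0.714 t 15.55
turn deg [ 0.  -0.   0.3] | shift cm now-axes [ 5.87 -5.86 -0.11] target-axes [ 5.84 -5.89 -0.11] | tcp [0.5771 0.0718 0.1776] goal [0.5768 0.0729 0.0946]
 q [ 0.05 -0.5   2.28 -0.19  0.59  1.83] F [ 0.   0.3 -0.4] w 0.714 t 15.55
```

View pics/s13.png

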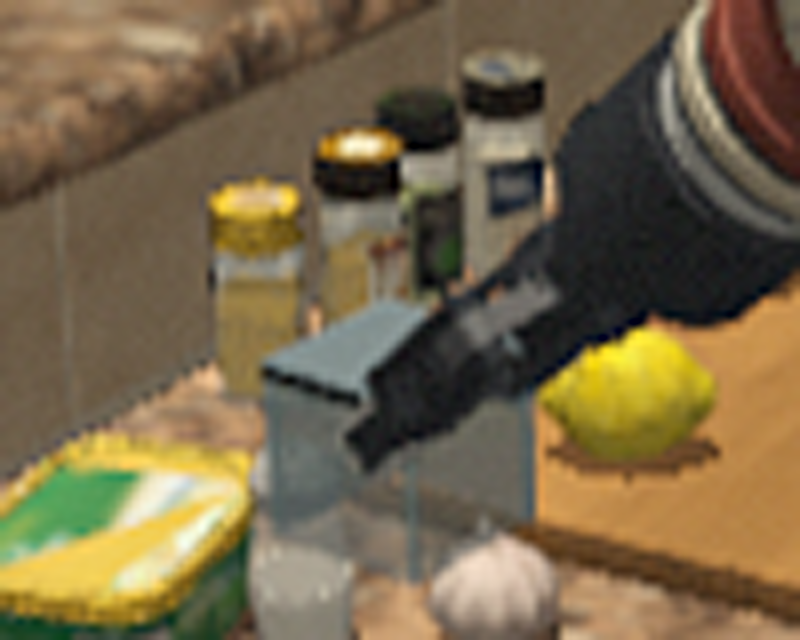

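View pics/t13.png

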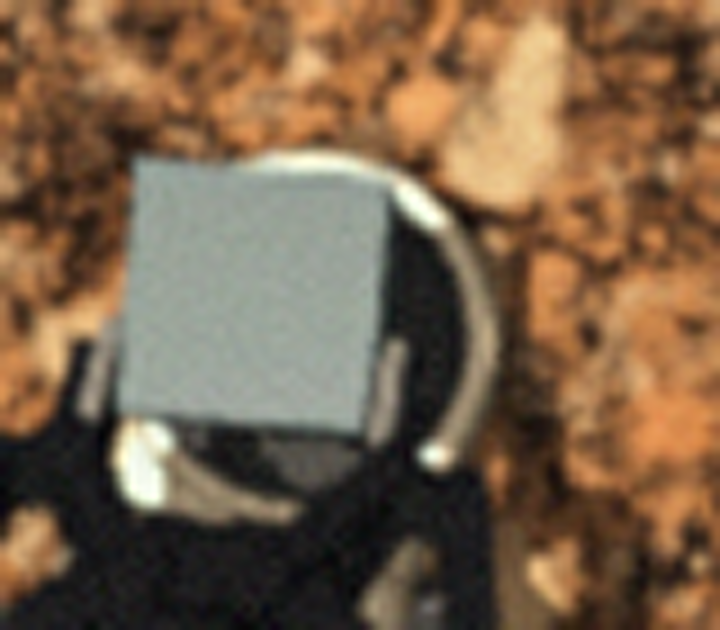

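```bash
python3 -c "
from h import *
f=viewer.grab_frame('top')
cs=[(133,158),(390,187),(364,432),(117,417)]
for z in(.21,.215,.22):
  A=np.array([world(f,190+(u+.5)/9-.5,160+(v+.5)/9-.5,z=z) for u,v in cs]);print(z,A.mean(0).round(4),np.linalg.norm(np.diff(A,axis=0),axis=1).round(4))
p,r,s=tool();print((p-.009*r.apply([1,0,0])).round(4))
# depth of top face
print([world(f,u,v)[2].round(4) for u,v in((210,185),(220,195),(228,182),(208,203))])
"
```

```text
0.21 [0.5712 0.0748 0.21  ] [0.0632 0.06   0.0601]
0.215 [0.5708 0.0743 0.215 ] [0.0629 0.0596 0.0598]
0.22 [0.5704 0.0738 0.22  ] [0.0625 0.0592 0.0594]
[0.5709 0.072  0.1847]
[np.float64(0.2155), np.float64(0.2154), np.float64(0.2167), np.float64(0.2164)]
```

```bash
python3 -m inch '[{"fingers":-1,"delta_pos":[2.5,-2.5,0],"twist":[0,0,0.2]},{"fingers":-1,"delta_pos":[1.8,-1.8,0],"twist":[0,0,0]},{"fingers":-1,"delta_pos":[0,0,0],"twist":[0,0,0]}]'
python3 -c "
from h import *
plan([.5705,.0725,.101],-5.7,45,-1,.009)
f=viewer.grab_frame('side');up(f,190,140,100,80,8,'pics/s14.png')"
```

```text
time: 16.08
tool_pos: [0.5752, 0.0715, 0.1138]
tool_rot: [0.639, 0.665, 0.24, -0.304]
contact_force: [0.3, -0.3, -0.3]
gripper_width: 0.711
turn deg [0.1 0.  0.3] | shift cm now-axes [ 1.48 -1.24 -0.06] target-axes [ 1.47 -1.25 -0.06] | tcp [0.5752 0.0715 0.1138] goal [0.5768 0.0719 0.0946]
 q [ 0.05 -0.41  2.34 -0.24  0.45  1.9 ] F [ 0.3 -0.3 -0.3] w 0.711 t 16.07
```

View pics/s14.png

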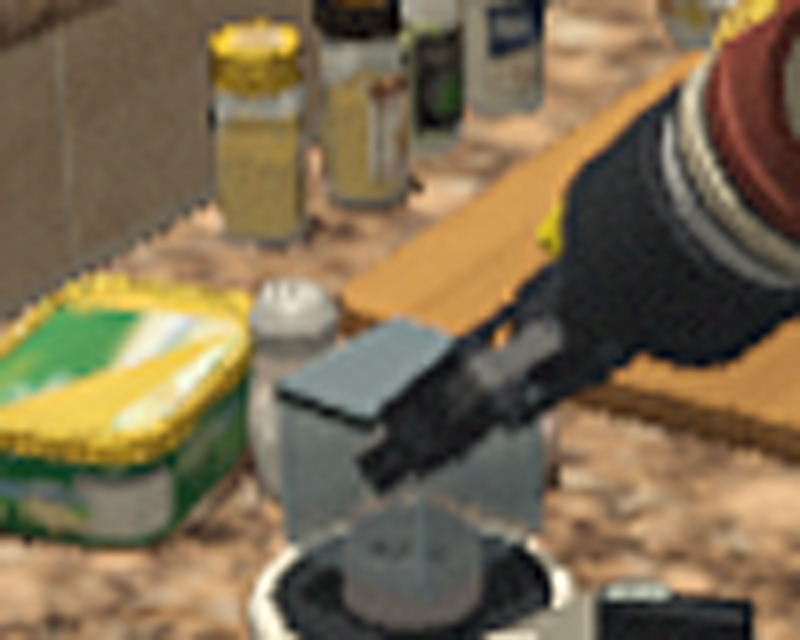

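```bash
python3 -m inch '[{"fingers":-1,"delta_pos":[0.6,-0.4,0],"twist":[0,0,0.3]},{"fingers":-1,"delta_pos":[0.5,-0.5,0],"twist":[0,0,0]},{"fingers":-1,"delta_pos":[0,0,0],"twist":[0,0,0]}]'; python3 -m inch '[{"fingers":-1,"delta_pos":[0.15,-0.15,0],"twist":[0,0,0]},{"fingers":-1,"delta_pos":[0,0,0],"twist":[0,0,0]}]'
python3 -c "
from h import *
plan([.5705,.0725,.101],-5.7,45,-1,.009)"
```

```text
time: 16.5
tool_pos: [0.5782, 0.0723, 0.1021]
tool_rot: [0.64, 0.666, 0.237, -0.301]
contact_force: [0.7, -0.7, -1.2]
gripper_width: 0.713
time: 16.75
tool_pos: [0.5786, 0.0724, 0.1006]
tool_rot: [0.64, 0.666, 0.237, -0.3]
contact_force: [-0.2, 1.4, -2.0]
gripper_width: 0.71
turn deg [ 0.1 -0.1 -0.3] | shift cm now-axes [ 0.3  -0.54  0.07] target-axes [ 0.3  -0.54  0.07] | tcp [0.5786 0.0724 0.1006] goal [0.5768 0.0719 0.0946]
 q [ 0.05 -0.38  2.34 -0.27  0.4   1.93] F [-0.2  1.4 -2. ] w 0.71 t 16.75
```

```bash
python3 -m inch '[{"fingers":-1,"delta_pos":[0.15,-0.3,0],"twist":[0,0,0]},{"fingers":-1,"delta_pos":[0,0,0],"twist":[0,0,0]}]'; python3 -m inch '[{"fingers":-1,"delta_pos":[0.1,-0.15,0],"twist":[0,0,0]},{"fingers":-1,"delta_pos":[0,0,0],"twist":[0,0,0]}]'; python3 -m inch '[{"fingers":-1,"delta_pos":[0.1,-0.1,0],"twist":[0,0,0]},{"fingers":-1,"delta_pos":[0,0,0],"twist":[0,0,0]}]'
python3 -c "
from h import *
plan([.5705,.0725,.101],-5.7,45,-1,.009)"
```

```text
time: 17.0
tool_pos: [0.5772, 0.0724, 0.0969]
tool_rot: [0.64, 0.666, 0.237, -0.301]
contact_force: [0.1, -0.3, -0.9]
gripper_width: 0.715
time: 17.25
tool_pos: [0.577, 0.0724, 0.0954]
tool_rot: [0.64, 0.666, 0.237, -0.301]
contact_force: [0.1, -0.5, -1.0]
gripper_width: 0.716
time: 17.5
tool_pos: [0.5771, 0.0724, 0.094]
tool_rot: [0.64, 0.666, 0.237, -0.301]
contact_force: [0.3, 0.3, -0.7]
gripper_width: 0.714
turn deg [ 0.1 -0.1 -0.3] | shift cm now-axes [-0.06  0.03  0.06] target-axes [-0.06  0.03  0.06] | tcp [0.5771 0.0724 0.094 ] goal [0.5768 0.0719 0.0946]
 q [ 0.05 -0.37  2.35 -0.28  0.39  1.94] F [ 0.3  0.3 -0.7] w 0.714 t 17.5
```

```bash
python3 -m inch '[{"fingers":-1,"delta_pos":[0.07,-0.07,0],"twist":[0,0,0]},{"fingers":-1,"delta_pos":[0,0,0],"twist":[0,0,0]}]'; python3 -m inch '[{"fingers":-1,"delta_pos":[0.07,-0.07,0],"twist":[0,0,0]},{"fingers":-1,"delta_pos":[0,0,0],"twist":[0,0,0]}]'
python3 -c "
from h import *
plan([.5705,.0725,.101],-5.7,45,-1,.009)
f=viewer.grab_frame('side');up(f,200,160,80,70,9,'pics/s15.png')"
```

```text
time: 17.75
tool_pos: [0.5775, 0.0725, 0.0937]
tool_rot: [0.64, 0.666, 0.236, -0.3]
contact_force: [-0.6, -1.1, 0.1]
gripper_width: 0.713
time: 18.0
tool_pos: [0.5781, 0.0725, 0.0937]
tool_rot: [0.641, 0.667, 0.236, -0.3]
contact_force: [-3.4, -1.1, 3.8]
gripper_width: 0.716
turn deg [ 0.1 -0.1 -0.4] | shift cm now-axes [-0.15 -0.02  0.07] target-axes [-0.15 -0.02  0.07] | tcp [0.5781 0.0725 0.0937] goal [0.5768 0.0719 0.0946]
 q [ 0.05 -0.36  2.35 -0.29  0.39  1.94] F [-3.4 -1.1  3.8] w 0.716 t 18.0
```

View pics/s15.png

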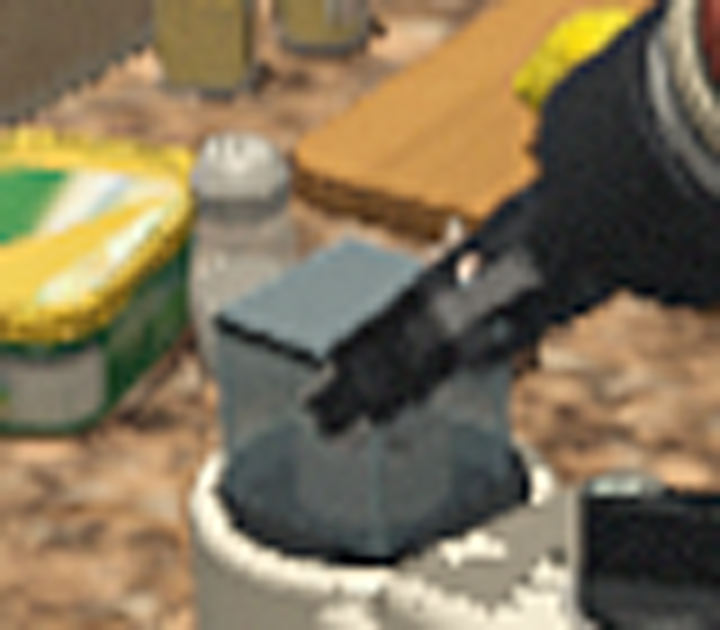

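```bash
python3 -m inch '[{"fingers":1,"delta_pos":[0,0,0],"twist":[0,0,0]},{"fingers":1,"delta_pos":[0,0,0],"twist":[0,0,0]},{"fingers":1,"delta_pos":[0,0,0],"twist":[0,0,0]},{"fingers":1,"delta_pos":[0,0,0],"twist":[0,0,0]}]'
python3 -m inch '[{"fingers":1,"delta_pos":[-1.5,1.5,0],"twist":[0,0,0]},{"fingers":1,"delta_pos":[-3,3,0],"twist":[0,0,0]},{"fingers":1,"delta_pos":[-3,3,0],"twist":[0,0,0]},{"fingers":1,"delta_pos":[-3,3,0],"twist":[0,0,0]},{"fingers":1,"delta_pos":[0,0,0],"twist":[0,0,0]}]'
python3 -c "
from h import *
plan([.449,.109,.22],24,0,1);plan([.449,.109,.22],24,0,-1)
f=viewer.grab_frame('side');up(f,200,160,80,70,9,'pics/s16.png')
f=viewer.grab_frame('top');up(f,180,160,80,100,6,'pics/t16.png')"
```

```text
time: 18.55
tool_pos: [0.577, 0.0724, 0.0919]
tool_rot: [0.64, 0.666, 0.237, -0.301]
contact_force: [-0.3, 0.1, -0.5]
gripper_width: 1.004
time: 19.18
tool_pos: [0.5786, 0.0727, 0.2476]
tool_rot: [0.641, 0.668, 0.234, -0.297]
contact_force: [-0.3, 0.6, 0.1]
gripper_width: 0.997
turn deg [140.  -59.2 -15.5] | shift cm now-axes [ -6.26 -12.57  -2.35] target-axes [ 4.66 10.36  8.59] | tcp [0.5786 0.0727 0.2476] goal [0.449 0.109 0.201]
 q [ 0.05 -0.58  2.22 -0.16  0.71  1.8 ] F [-0.3  0.6  0.1] w 0.997 t 19.18
turn deg [-28.   11.8 -44.8] | shift cm now-axes [ -6.26 -12.57  -2.35] target-axes [  4.66 -10.36  -8.59] | tcp [0.5786 0.0727 0.2476] goal [0.449 0.109 0.201]
 q [ 0.05 -0.58  2.22 -0.16  0.71  1.8 ] F [-0.3  0.6  0.1] w 0.997 t 19.18
```

View pics/s16.png

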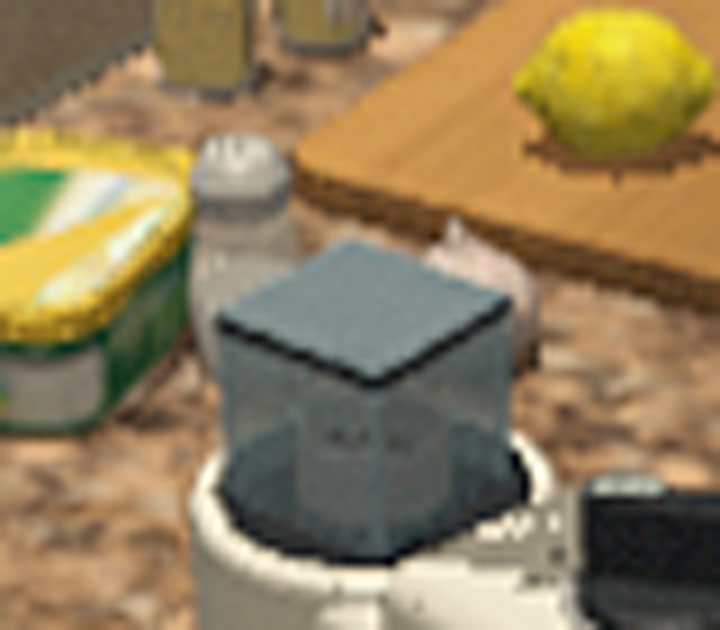

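View pics/t16.png

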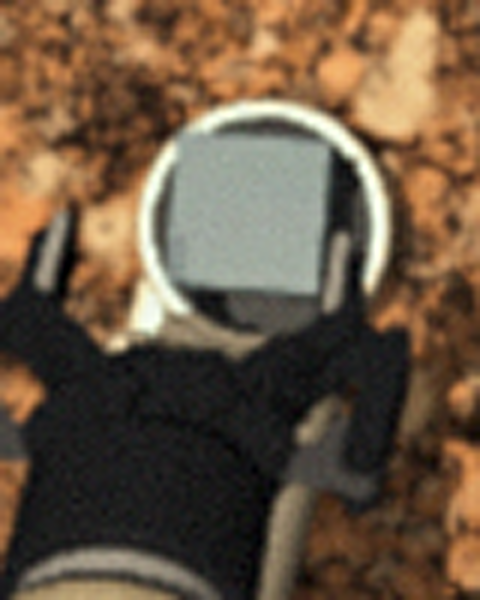

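```bash
python3 -c "
from h import *
f=viewer.grab_frame('top')
cs=[(178,133),(331,143),(322,293),(170,280)]
A=np.array([world(f,180+(u+.5)/6-.5,160+(v+.5)/6-.5,z=.132) for u,v in cs]);print(A.mean(0).round(4),np.linalg.norm(np.diff(A,axis=0),axis=1).round(4))
print([world(f,u,v)[2].round(4) for u,v in((213,186),(228,187),(212,202),(226,204))])
"
```

```text
[0.5714 0.0739 0.132 ] [0.0616 0.0601 0.0609]
[np.float64(0.1306), np.float64(0.1307), np.float64(0.132), np.float64(0.1315)]
```

```bash
python3 -m inch '[{"fingers":1,"delta_pos":[0,0,0],"twist":[0,0,-9]},{"fingers":1,"delta_pos":[0,0,0],"twist":[0,0,-9]},{"fingers":1,"delta_pos":[0,0,0],"twist":[0,0,-9]},{"fingers":1,"delta_pos":[0,0,0],"twist":[0,0,-9]},{"fingers":1,"delta_pos":[0,0,0],"twist":[0,0,-9]}]'
python3 -m inch '[{"fingers":1,"delta_pos":[0,0,0],"twist":[-10,0,0]},{"fingers":1,"delta_pos":[0,0,0],"twist":[-10,0,0]},{"fingers":1,"delta_pos":[0,0,0],"twist":[-9.7,0,0]},{"fingers":1,"delta_pos":[0,0,0],"twist":[0,0,0]}]'
python3 -c "
from h import *
plan([.449,.109,.22],24,0,-1)"
```

```text
time: 19.95
tool_pos: [0.5758, 0.0725, 0.2389]
tool_rot: [-0.474, -0.523, -0.476, 0.524]
contact_force: [-0.5, 0.3, 0.6]
gripper_width: 0.999
time: 20.45
tool_pos: [0.5755, 0.0725, 0.2382]
tool_rot: [0.593, 0.385, 0.593, -0.385]
contact_force: [-0.8, -0.9, -0.1]
gripper_width: 0.999
turn deg [-0.   0.1 -0. ] | shift cm now-axes [  3.7  -10.07  -8.49] target-axes [  3.72 -10.07  -8.48] | tcp [0.5755 0.0725 0.2382] goal [0.449 0.109 0.201]
 q [-0.   -0.07  1.69 -0.    1.52  1.15] F [-0.8 -0.9 -0.1] w 0.999 t 20.45
```

```bash
python3 -m inch '[{"fingers":1,"delta_pos":[0,-4,-4],"twist":[0,0,0]},{"fingers":1,"delta_pos":[0,-4,-4],"twist":[0,0,0]},{"fingers":1,"delta_pos":[3,-2.1,-0.5],"twist":[0,0,0]},{"fingers":1,"delta_pos":[0,0,0],"twist":[0,0,0]}]'
python3 -c "
from h import *
plan([.449,.109,.119],24,0,-1)
f=viewer.grab_frame('wrist');cv2.imwrite('pics/w17.png',f['pixels']);up(f,190,130,120,100,6,'pics/w17z.png')
print(px(f,[.449,.109,.124]))"
```

```text
time: 20.95
tool_pos: [0.4467, 0.1088, 0.2064]
tool_rot: [0.593, 0.385, 0.593, -0.386]
contact_force: [-0.6, 0.1, -0.6]
gripper_width: 0.999
turn deg [0.  0.  0.1] | shift cm now-axes [10.64  0.23  0.07] target-axes [10.64  0.22  0.08] | tcp [0.4467 0.1088 0.2064] goal [0.449 0.109 0.1  ]
 q [ 0.08 -0.36  1.99 -0.    1.51  1.23] F [-0.6  0.1 -0.6] w 0.999 t 20.95
[248.81303423 183.73175372]
```

View pics/w17.png

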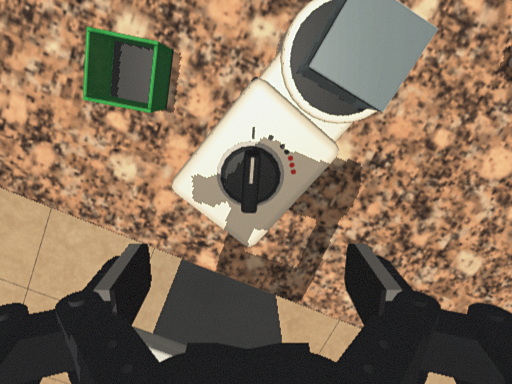

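```bash
python3 -m inch '[{"fingers":1,"delta_pos":[4,0.2,0.1],"twist":[0,0,0]},{"fingers":1,"delta_pos":[4,0,0],"twist":[0,0,0]},{"fingers":1,"delta_pos":[2.5,0,0],"twist":[0,0,0]},{"fingers":1,"delta_pos":[0,0,0],"twist":[0,0,0]}]'
python3 -c "
from h import *
plan([.449,.109,.119],24,0,-1)
f=viewer.grab_frame('wrist');cv2.imwrite('pics/w18.png',f['pixels'])"
```

```text
time: 21.5
tool_pos: [0.4523, 0.1083, 0.1038]
tool_rot: [0.594, 0.385, 0.592, -0.385]
contact_force: [0.2, -0.2, -0.6]
gripper_width: 0.998
turn deg [ 0.   0.1 -0.1] | shift cm now-axes [ 0.38 -0.28 -0.2 ] target-axes [ 0.38 -0.28 -0.2 ] | tcp [0.4523 0.1083 0.1038] goal [0.449 0.109 0.1  ]
 q [ 0.08 -0.25  2.08 -0.    1.31  1.23] F [ 0.2 -0.2 -0.6] w 0.998 t 21.5
```

View pics/w18.png

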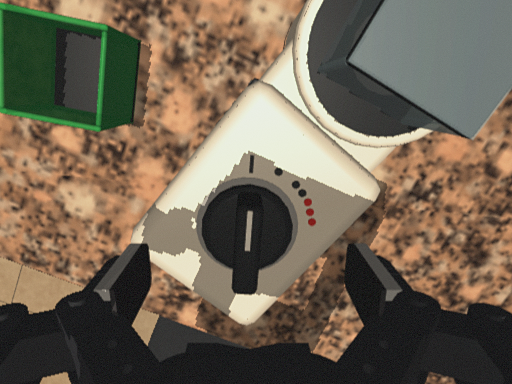

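```bash
python3 -m inch '[{"fingers":1,"delta_pos":[0.2,-0.28,-0.1],"twist":[0,0,0]},{"fingers":1,"delta_pos":[0,0,0],"twist":[0,0,0]},{"fingers":1,"delta_pos":[0,0,0],"twist":[0,0,0]}]'
python3 -m inch '[{"fingers":-1,"delta_pos":[0,0,0],"twist":[0,0,0]},{"fingers":-1,"delta_pos":[0,0,0],"twist":[0,0,0]},{"fingers":-1,"delta_pos":[0,0,0],"twist":[0,0,0]},{"fingers":-1,"delta_pos":[0,0,0],"twist":[0,0,0]},{"fingers":-1,"delta_pos":[0,0,0],"twist":[0,0,0]}]'
python3 -m inch '[{"fingers":-1,"delta_pos":[0,0,0],"twist":[0,0,0]},{"fingers":-1,"delta_pos":[0,0,0],"twist":[0,0,0]},{"fingers":-1,"delta_pos":[0,0,0],"twist":[0,0,0]}]'
python3 -c "
from h import *
plan([.449,.109,.119],24,0,-1);print(manip.state()['ft_torque'])
f=viewer.grab_frame('wrist');cv2.imwrite('pics/w19.png',f['pixels'])"
```

```text
time: 21.92
tool_pos: [0.4501, 0.1085, 0.104]
tool_rot: [0.596, 0.386, 0.591, -0.383]
contact_force: [-0.5, -0.2, 0.6]
gripper_width: 1.002
time: 22.55
tool_pos: [0.4495, 0.1084, 0.1031]
tool_rot: [0.595, 0.385, 0.592, -0.384]
contact_force: [-0.1, -0.2, -1.0]
gripper_width: -0.001
time: 22.92
tool_pos: [0.4494, 0.1084, 0.103]
tool_rot: [0.595, 0.385, 0.592, -0.384]
contact_force: [0.1, 0.6, -0.2]
gripper_width: 0.001
turn deg [ 0.1  0.1 -0.3] | shift cm now-axes [ 0.3  -0.02 -0.07] target-axes [ 0.3  -0.02 -0.07] | tcp [0.4494 0.1084 0.103 ] goal [0.449 0.109 0.1  ]
 q [ 0.08 -0.26  2.09 -0.    1.31  1.23] F [ 0.1  0.6 -0.2] w 0.001 t 22.93
[-0.01793706  0.02800004  0.04113346]
```

View pics/w19.png

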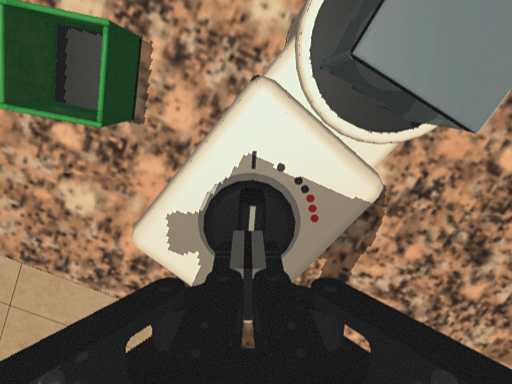

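```bash
python3 -c "
from h import *
f=viewer.grab_frame('wrist');up(f,190,170,120,100,6,'pics/w20.png')
f=viewer.grab_frame('side');up(f,220,165,90,75,8,'pics/s20.png')"
```

```text
(no output)
```

View pics/w20.png

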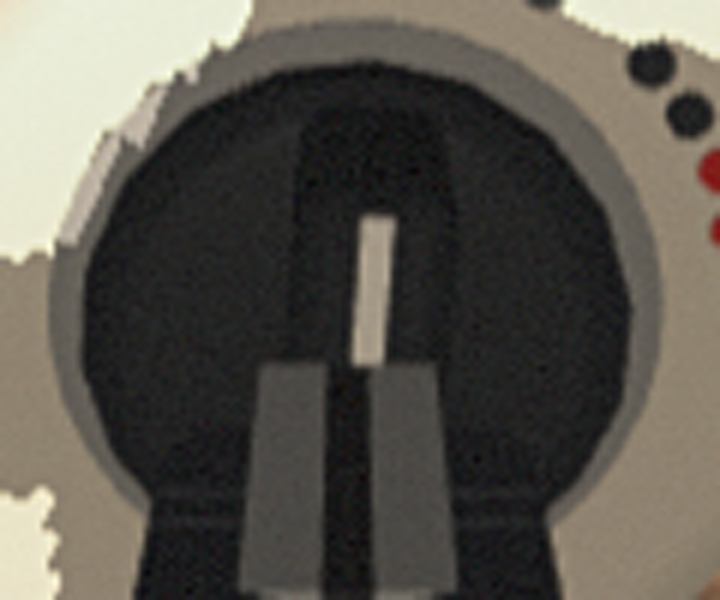

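View pics/s20.png

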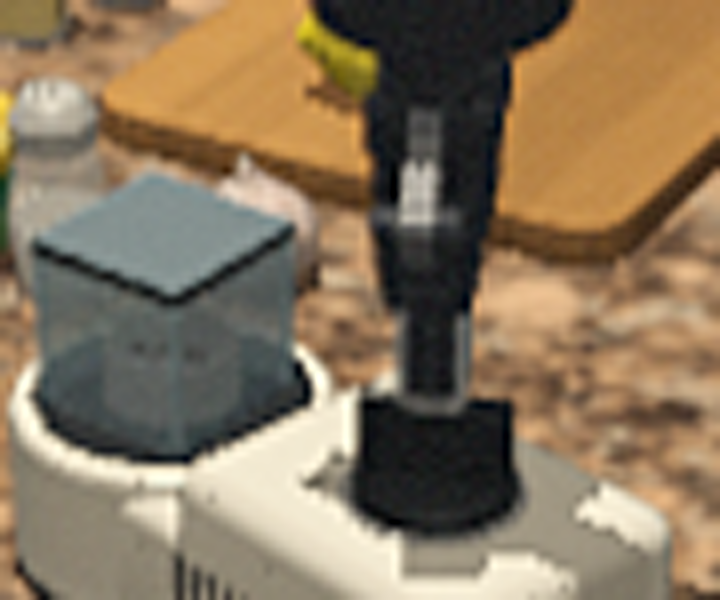

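```bash
python3 -c "
from h import *
f=viewer.grab_frame('wrist');g=viewer.grab_frame('side')
for u,v in((252,190),(252,200),(230,220),(270,215),(240,240),(256,240),(300,160)): print('w',u,v,world(f,u,v).round(4))
for c in((375,410),(500,410),(430,420),(435,395),(435,380),(435,350),(430,300),(520,560)):
  u,v=220+c[0]/8,165+c[1]/8; print('s',c,world(g,u,v).round(4))
p,r,s=tool();print(p,px(f,p),px(g,p), (px(g,p)-[220,165])*8)
"
```

```text
w 252 190 [0.4708 0.1158 0.1048]
w 252 200 [0.4708 0.1161 0.1215]
w 230 220 [0.4486 0.1189 0.0985]
w 270 215 [0.4601 0.1001 0.0983]
w 240 240 [0.4573 0.116  0.1385]
w 256 240 [0.4602 0.1098 0.1386]
w 300 160 [0.4932 0.0969 0.0904]
s (375, 410) [0.4635 0.1172 0.1191]
s (500, 410) [0.429  0.1021 0.1224]
s (430, 420) [0.4471 0.1125 0.1185]
s (435, 395) [0.4426 0.1176 0.1313]
s (435, 380) [0.4422 0.1184 0.137 ]
s (435, 350) [0.4417 0.1196 0.148 ]
s (430, 300) [0.4343 0.136  0.1748]
s (520, 560) [0.4091 0.124  0.0882]
[0.44949109 0.10843901 0.10306574] [248.1851077  229.13826184] [273.64343865 221.90317216] [429.14750916 455.22537728]
```

```bash
python3 -m inch '[{"fingers":-1,"delta_pos":[-2,0,0],"twist":[0,0,0]},{"fingers":-1,"delta_pos":[-2,0,0],"twist":[0,0,0]},{"fingers":-1,"delta_pos":[0,0,0],"twist":[0,0,0]}]'
python3 -c "
from h import *
p,r,s=tool();print(p,s['gripper_width'])
f=viewer.grab_frame('wrist');up(f,190,170,120,130,6,'pics/w21.png');np.save('r.npy',f['range_z'])
for v in range(222,262,4): print(v,[ (r.inv().apply(world(f,u,v)-p)*1000).round(1).tolist() for u in(240,257)])
g=viewer.grab_frame('side');up(g,230,160,80,70,9,'pics/s21.png');print((px(g,p)-[230,160])*9)
"
```

```text
time: 23.55
tool_pos: [0.4506, 0.1086, 0.1449]
tool_rot: [0.596, 0.386, 0.591, -0.383]
contact_force: [0.1, -1.1, -0.3]
gripper_width: 0.0
[0.45061423 0.1085586  0.14489329] 0.00022562730898095974
222 [[20.9, -4.4, -4.9], [21.7, -4.8, 5.4]]
226 [[20.8, -7.0, -4.9], [22.0, -7.5, 5.4]]
230 [[19.7, -9.1, -4.9], [20.6, -9.5, 5.4]]
234 [[-29.1, 10.4, -3.7], [-28.7, 10.1, 3.9]]
238 [[-33.0, 10.2, -3.6], [-34.0, 10.7, 3.7]]
242 [[-37.5, 10.5, -3.5], [-37.1, 10.3, 3.6]]
246 [[-41.0, 10.4, -3.5], [-41.4, 10.6, 3.5]]
250 [[-44.8, 10.5, -3.4], [-44.4, 10.3, 3.4]]
254 [[-48.0, 10.4, -3.3], [-48.1, 10.5, 3.3]]
258 [[-51.0, 10.3, -3.2], [-51.5, 10.6, 3.2]]
[391.07741389 421.81572064]
```

View pics/w21.png

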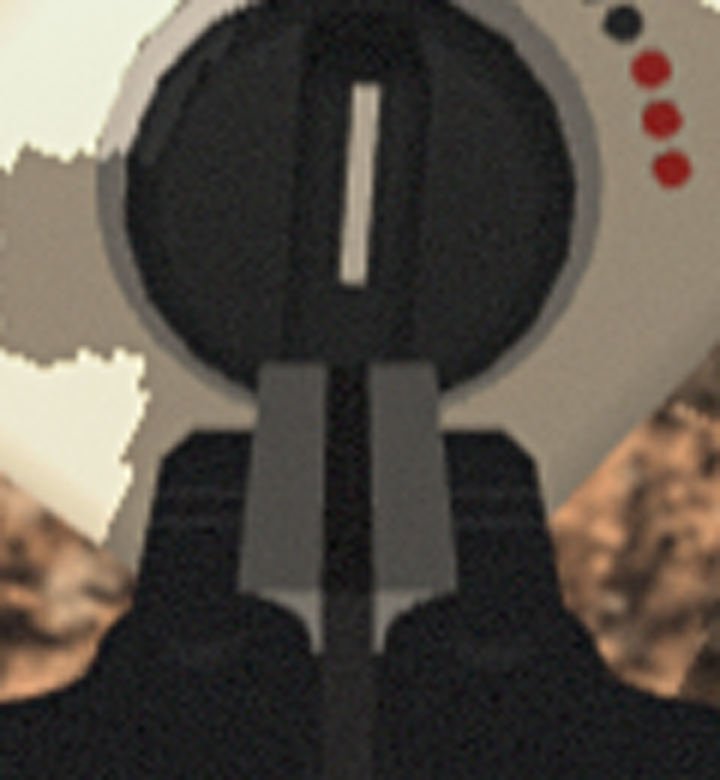

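View pics/s21.png

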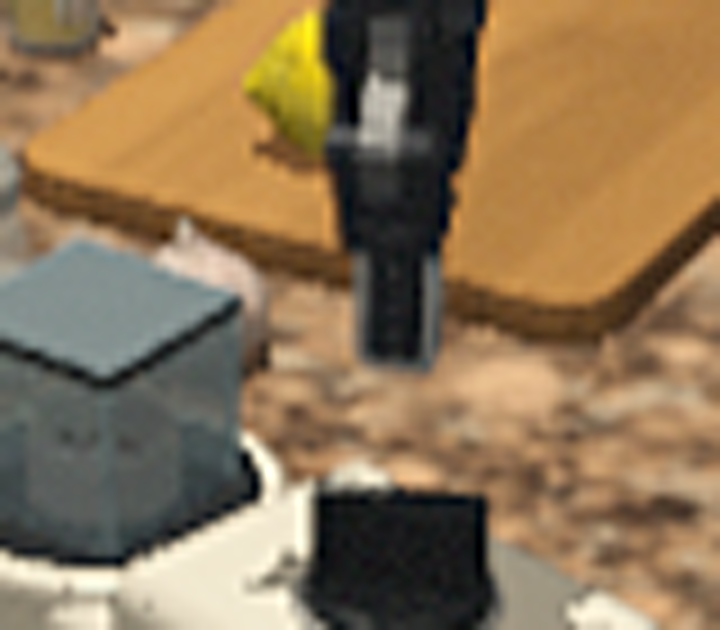

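```bash
python3 -m inch '[{"fingers":1,"delta_pos":[0,0,0],"twist":[3.5,0,0]},{"fingers":1,"delta_pos":[0,0,0],"twist":[0,0,0]},{"fingers":1,"delta_pos":[0,0,0],"twist":[0,0,0]},{"fingers":1,"delta_pos":[0,0,0],"twist":[0,0,0]},{"fingers":1,"delta_pos":[0,0,0],"twist":[0,0,0]}]'
python3 -m inch '[{"fingers":1,"delta_pos":[2.5,0,0],"twist":[0,0,0]},{"fingers":1,"delta_pos":[2.5,0,0],"twist":[0,0,0]},{"fingers":1,"delta_pos":[1.1,0,0],"twist":[0,0,0]},{"fingers":1,"delta_pos":[0,0,0],"twist":[0,0,0]},{"fingers":1,"delta_pos":[0,0,0],"twist":[0,0,0]}]'
python3 -c "
from h import *
plan([.449,.109,.101],20.5,0,-1)
f=viewer.grab_frame('wrist');cv2.imwrite('pics/w22.png',f['pixels'])
p,r,s=tool()
for u,v in((140,252),(360,252),(145,262),(355,262)): print((r.inv().apply(world(f,u,v)-p)*1000).round(1),world(f,u,v).round(3))"
```

```text
time: 24.28
tool_pos: [0.4493, 0.1084, 0.143]
tool_rot: [0.583, 0.403, 0.58, -0.402]
contact_force: [0.1, 1.1, -0.1]
gripper_width: 1.002
time: 24.9
tool_pos: [0.4504, 0.1085, 0.0832]
tool_rot: [0.584, 0.404, 0.579, -0.401]
contact_force: [0.8, 0.2, -0.3]
gripper_width: 0.999
turn deg [ 0.1  0.2 -0.4] | shift cm now-axes [ 0.12 -0.12 -0.1 ] target-axes [ 0.12 -0.12 -0.1 ] | tcp [0.4504 0.1085 0.0832] goal [0.449 0.109 0.082]
 q [ 0.08 -0.24  2.1  -0.    1.27  1.29] F [ 0.8  0.2 -0.3] w 0.999 t 24.9
[-45.3   9.9 -43.1] [0.444 0.152 0.129]
[-46.2  10.3  44. ] [0.475 0.071 0.13 ]
[-40.6   2.9 -43.1] [0.438 0.15  0.124]
[-47.6   6.6  41.9] [0.471 0.072 0.131]
```

View pics/w22.png

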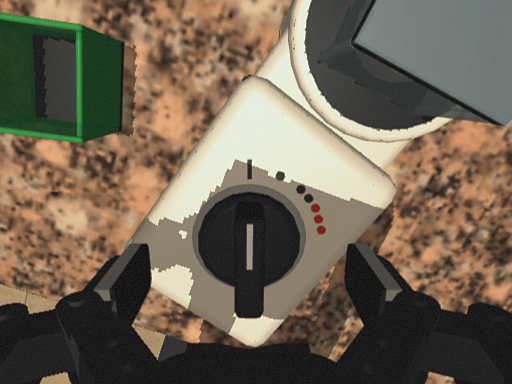

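```bash
python3 -m inch '[{"fingers":-1,"delta_pos":[0,-0.1,0],"twist":[0,0,0]},{"fingers":-1,"delta_pos":[0,0,0],"twist":[0,0,0]},{"fingers":-1,"delta_pos":[0,0,0],"twist":[0,0,0]},{"fingers":-1,"delta_pos":[0,0,0],"twist":[0,0,0]},{"fingers":-1,"delta_pos":[0,0,0],"twist":[0,0,0]}]'
python3 -m inch '[{"fingers":-1,"delta_pos":[0,0,0],"twist":[0,0,0]},{"fingers":-1,"delta_pos":[0,0,0],"twist":[0,0,0]}]'
python3 -c "
from h import *
plan([.449,.109,.101],20.5,0,-1)
f=viewer.grab_frame('wrist');up(f,190,170,120,100,6,'pics/w23.png')
f=viewer.grab_frame('side');up(f,220,165,90,75,8,'pics/s23.png')"
```

```text
time: 25.58
tool_pos: [0.4489, 0.1074, 0.0824]
tool_rot: [0.583, 0.403, 0.579, -0.402]
contact_force: [-0.5, -3.8, 1.0]
gripper_width: 0.136
time: 25.82
tool_pos: [0.4489, 0.1074, 0.0823]
tool_rot: [0.583, 0.403, 0.579, -0.402]
contact_force: [0.1, -5.7, 2.2]
gripper_width: 0.138
turn deg [ 0.1  0.2 -0.3] | shift cm now-axes [ 0.03  0.06 -0.14] target-axes [ 0.03  0.06 -0.14] | tcp [0.4489 0.1074 0.0823] goal [0.449 0.109 0.082]
 q [ 0.07 -0.24  2.11 -0.    1.27  1.29] F [ 0.1 -5.7  2.2] w 0.138 t 25.82
```

View pics/w23.png

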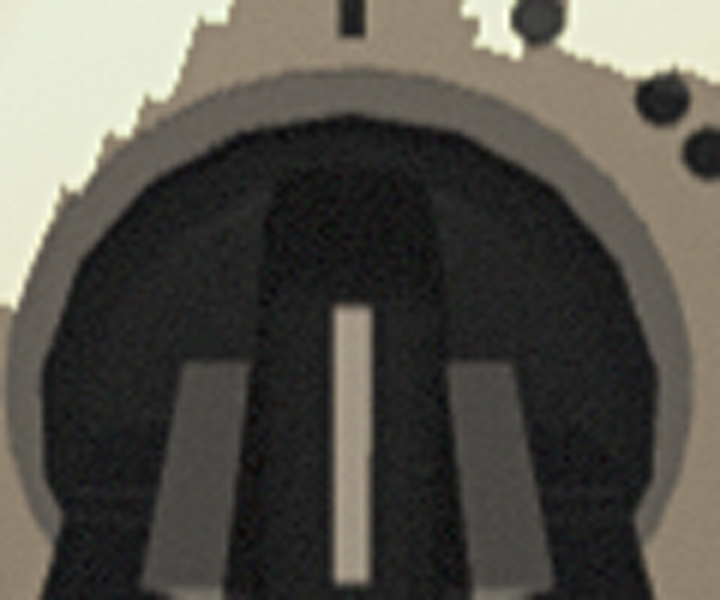

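View pics/s23.png

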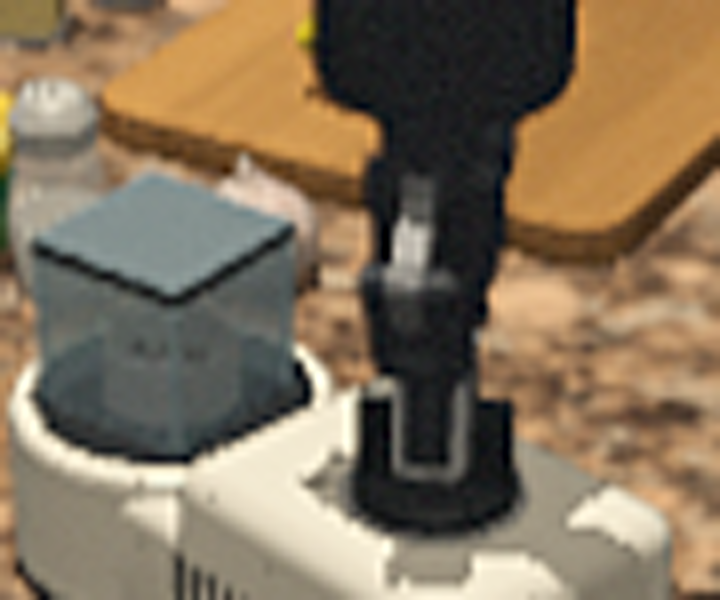

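```bash
python3 -m inch '[{"fingers":-1,"delta_pos":[0,0,-0.1],"twist":[7,0,0]},{"fingers":-1,"delta_pos":[0,0,0],"twist":[7,0,0]},{"fingers":-1,"delta_pos":[0,0,0],"twist":[7,0,0]},{"fingers":-1,"delta_pos":[0,0,0],"twist":[7,0,0]},{"fingers":-1,"delta_pos":[0,0,0],"twist":[7,0,0]}]'
python3 -c "
from h import *
plan([.449,.109,.101],20.5,0,-1)
f=viewer.grab_frame('wrist');up(f,160,150,180,120,4,'pics/w24.png')"
```

```text
time: 26.55
tool_pos: [0.449, 0.1075, 0.0824]
tool_rot: [0.435, 0.56, 0.43, -0.558]
contact_force: [2.5, -7.8, 1.9]
gripper_width: 0.14
turn deg [-35.1   0.3  -0.4] | shift cm now-axes [ 0.03 -0.04 -0.14] target-axes [ 0.04  0.05 -0.14] | tcp [0.449  0.1075 0.0824] goal [0.449 0.109 0.082]
 q [ 0.08 -0.24  2.11 -0.    1.27  1.9 ] F [ 2.5 -7.8  1.9] w 0.14 t 26.55
```

View pics/w24.png

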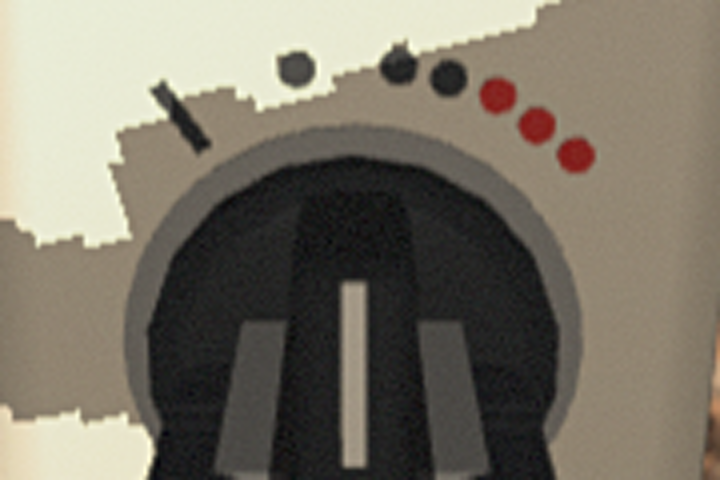

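```bash
python3 -m inch '[{"fingers":-1,"delta_pos":[0,0,0.15],"twist":[7.4,0,0]},{"fingers":-1,"delta_pos":[0,0,0],"twist":[7.4,0,0]},{"fingers":-1,"delta_pos":[0,0,0],"twist":[7.4,0,0]},{"fingers":-1,"delta_pos":[0,0,0],"twist":[7.4,0,0]},{"fingers":-1,"delta_pos":[0,0,0],"twist":[7.4,0,0]}]'
python3 -m inch '[{"fingers":-1,"delta_pos":[0,0,0],"twist":[0,0,0]},{"fingers":-1,"delta_pos":[0,0,0],"twist":[0,0,0]}]'
python3 -c "
from h import *
plan([.449,.109,.101],20.5,0,-1);print(manip.state()['ft_torque'])
f=viewer.grab_frame('wrist');up(f,160,150,180,120,4,'pics/w25.png')"
```

```text
time: 27.22
tool_pos: [0.4491, 0.1076, 0.0824]
tool_rot: [0.234, 0.67, 0.232, -0.665]
contact_force: [4.0, -2.7, -0.7]
gripper_width: 0.136
time: 27.48
tool_pos: [0.449, 0.1076, 0.0824]
tool_rot: [0.236, 0.67, 0.234, -0.664]
contact_force: [4.3, -1.9, -1.4]
gripper_width: 0.137
turn deg [-71.7  -0.1  -0.5] | shift cm now-axes [ 0.04 -0.11 -0.09] target-axes [ 0.04  0.05 -0.13] | tcp [0.449  0.1076 0.0824] goal [0.449 0.109 0.082]
 q [ 0.07 -0.24  2.11 -0.    1.27  2.54] F [ 4.3 -1.9 -1.4] w 0.137 t 27.48
[-0.4541776  -0.75431617  0.14315891]
```

View pics/w25.png

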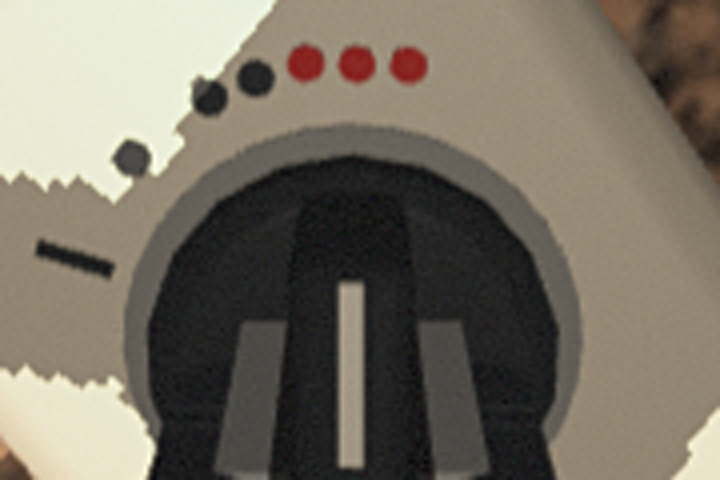

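```bash
python3 -m inch '[{"fingers":-1,"delta_pos":[0,0,0],"twist":[1,0,0]},{"fingers":-1,"delta_pos":[0,0,0],"twist":[0,0,0]},{"fingers":-1,"delta_pos":[0,0,0],"twist":[0,0,0]},{"fingers":-1,"delta_pos":[0,0,0],"twist":[0,0,0]},{"fingers":-1,"delta_pos":[0,0,0],"twist":[0,0,0]}]'
python3 -m inch '[{"fingers":-1,"delta_pos":[0,0,0],"twist":[0,0,0]},{"fingers":-1,"delta_pos":[0,0,0],"twist":[0,0,0]},{"fingers":-1,"delta_pos":[0,0,0],"twist":[0,0,0]}]'
python3 -c "
from h import *
print(manip.state()['ft_torque'])
f=viewer.grab_frame('side');up(f,120,150,190,130,4,'pics/s26.png')
f=viewer.grab_frame('top');cv2.imwrite('pics/t26.png',f['pixels'])"
```

```text
time: 28.15
tool_pos: [0.449, 0.1076, 0.0824]
tool_rot: [0.23, 0.672, 0.228, -0.666]
contact_force: [4.9, -1.3, -1.6]
gripper_width: 0.136
time: 28.52
tool_pos: [0.449, 0.1076, 0.0824]
tool_rot: [0.23, 0.672, 0.228, -0.666]
contact_force: [4.6, -2.5, -1.7]
gripper_width: 0.135
[-0.42257554 -0.67621796  0.09853376]
```

View pics/s26.png

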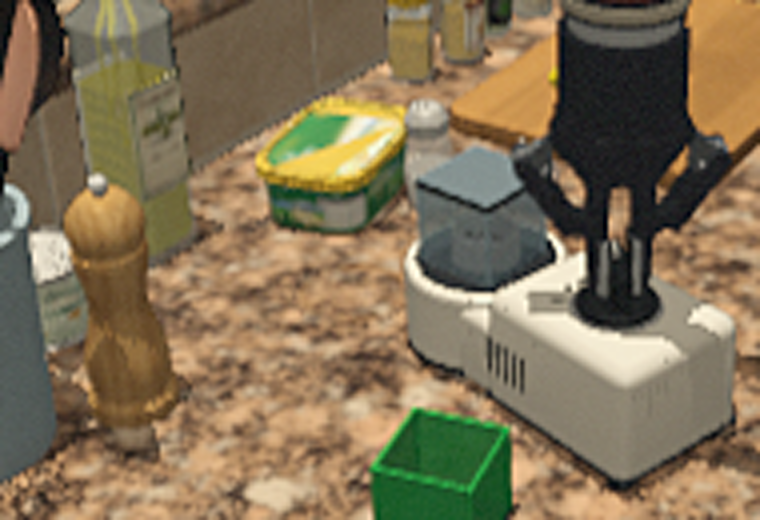

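View pics/t26.png

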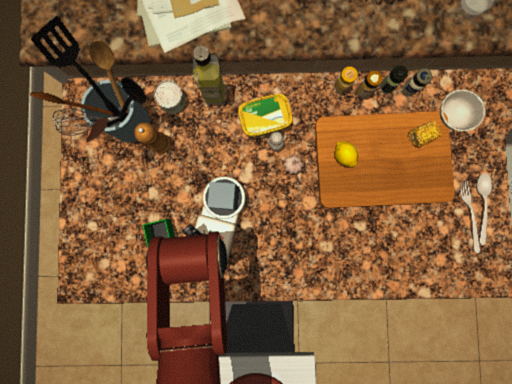

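```bash
python3 -c "
from h import *
print(manip.job_done());s=manip.state();print(s['time'],s['tool_pos'],s['gripper_width'],s['contact_force'])"
```

```text
the job is handed in; nothing more can be done
None
the job is handed in; nothing more can be done
```

The lid is mouth-down over the bowl and released, and the arm is holding the dial at the third notch. I handed the job in at about 28.6 s; no verdict is reported.

- **Lid:** I flipped it in two 90° swings, laying it on its side between them, lowered it onto the seat and let go. After release its measured centre was within about 1 mm of the seat's centre, and its top was at 131–132 mm, where 132 mm is flush. The last top view showed it still in place while the dial was held.
- **Dial:** The first grip closed above the bar because the fingertips sit about 20 mm behind the reported TCP. I caught this in the picture (opening read 0), went about 20 mm deeper and regripped; the opening then read 0.137, about the 13 mm bar. I turned it about 73° clockwise (about 1.27 rad). The wrist camera showed the pointer on the three red dots after about 72°, before a last 1° turn. The fingers still held it at opening 0.135, with about 0.10 N m of torque and 5 N of side force from the dial.
- **Other items:** The pepper mill, salt shaker, garlic and green look-alike look unmoved in the final pictures.
- **Disagreements:** Camera and tool estimates of the lid's position during placement differed by about 2 mm in y. The dial axis was about 1.5 mm off my measured position. Both are within tolerance. The dial angle comes from tool rotation and the pictures, not a direct reading.

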